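# Pack the edge tools and snap the box lid home

## Task

Put the two wooden-handled leather tools (the edge beveler lying on the lid and the skiver on the desk) away in the open tool box, lying lengthwise side by side on its floor, one on each side of the low middle rib. Then put the lid on and press it down until the catches at both its ends have snapped and it sits fully home all round. Leave the bottle, glue pot and jam jar standing where they are.

Things in the scene. Friction and masses are not known exactly. Their poses are not given: they have to be found in the camera images.
- tool_box: Open grey plastic tool box, fixed to the desk, its lid off: 150 mm (its x) by 176 mm (its y) outside, 40 mm high to the rim; walls and floor 4 mm thick. Origin: centre of its underside, on the desk; z up. A low rib (3 mm thick, top 13 mm above the desk) runs along y through the middle and leaves two lanes, each about 69 mm wide and 168 mm long.
- catch_a_nose (a point): Tip of the spring catch in the middle of the box's +y end: a nose 26 mm wide that stands out 4.5 mm from the wall, 31.5 mm above the desk, sloped on top. The lid's end passes over it when pressed down there with about 10 to 12 N; it then springs out into the window in the lid's skirt.
- catch_b_nose (a point): The same at the box's -y end.
- lid: Loose grey plastic lid, 159 mm (x) by 185 mm (y), about 0.12 kg, lying right way up. Top 3 mm thick; a skirt all round reaches 14 mm below the underside of the top and goes outside the box walls with 1.5 mm of play a side. Fits either way round (half turn), long side on long side. Origin: its centre, level with the skirt's lower edge (26 mm above the desk when home on the box).
- lid_grip (a point): Centre of the ridge grip in the middle of the lid's top: 14 mm wide (lid x), 74 mm long (lid y), 22 mm high, its foot on the lid's top 11 mm below this point. 28 mm above the skirt's lower edge: 28 mm above the desk as the lid lies there, 54 mm with the lid fully home on the box, about 62 to 64 mm with it laid on but not pressed. Axes as the lid's.
- lid_end_a (a point): Point on the lid's top surface near its +y end, in the middle of a flat round thumb pad of 28 mm diameter just inside the catch, 68 mm from the lid's centre. 43 mm above the desk when this end is fully home, 51 to 53 mm while it still rests on the catch.
- lid_end_b (a point): The same at the lid's -y end.
- edge_beveler_grip (a point): Middle of the round wooden handle of the edge beveler, on its axis. The tool is 126 mm long along its x: handle to +x, 73 mm long, 20 mm thick; thin steel shank to -x. It reaches 38 mm to +x and 88 mm to -x of this point. At the start it lies on the lid beside the ridge, roughly parallel to it, about 44 mm from the ridge's middle.
- skiver_grip (a point): Middle of the round wooden handle of the skiver, on its axis. The tool is 126 mm long along its x: handle to +x, 75 mm long and 22 mm thick, flat 16 mm wide blade to -x; it reaches from 38 mm ahead (+x) to 88 mm behind (-x) this point. At the start it lies on the desk by itself, right of the robot's middle line.
- thinner_bottle_mid (a point): Bystander: bottle 59 mm thick and 198 mm tall, standing; this is its centre, half-way up. The tallest thing near the work; it stands between the lid's place and the box's place, farther from the robot.
- glue_pot_mid (a point): Bystander: glue pot with a cap, 47 mm thick, 70 mm tall, standing; its centre, half-way up.
- jar_a_mid (a point): Bystander: jam jar with a screw lid, 67 mm thick, 81 mm tall, standing; its centre, half-way up.

How it is judged (in metres and radians):
At the end, for the whole second after the job is handed in: Both tools lie inside the box on its floor, roughly lengthwise (within 0.5 rad), one in each lane, handle within 80 mm of the box's centre; the lid is on the box the right way, within 5 mm of its centre, and the top at both ends is within 1.7 mm of fully home (both catches snapped) (z of lid_end_a in the frame of tool_box between 0.0405 and 0.0447 m and z of lid_end_b in the frame of tool_box between 0.0405 and 0.0447 m and horizontal distance between lid_grip and tool_box below 0.005 m and angle between the y axis of lid_grip and the y axis of tool_box, either way round below 0.05 rad and z of each of edge_beveler_grip, skiver_grip in the frame of tool_box below 0.024 m and horizontal distance between each of edge_beveler_grip, skiver_grip and tool_box below 0.08 m and angle between the x axis of each of edge_beveler_grip, skiver_grip and the y axis of tool_box, either way round below 0.5 rad and ((x of edge_beveler_grip in the frame of tool_box above 0 m and x of skiver_grip in the frame of tool_box below 0 m) or (x of edge_beveler_grip in the frame of tool_box below 0 m and x of skiver_grip in the frame of tool_box above 0 m))); the robot touches nothing.
It fails at once if the bottle, glue pot or jam jar is shifted by more than 25 mm or knocked over (distance of any of thinner_bottle_mid, glue_pot_mid, jar_a_mid from where it was at the start of the episode above 0.025 m).
It also fails if it takes over 72 s, if anything falls off the work surface, if the arm or the gripper's body presses on something with over 40 N, if the wrist force passes 120 N, or if a joint passes its speed limit or range.

## Robot

A 7-joint arm with a two-finger parallel gripper is mounted at the origin on a cart in front of the work surface, level with it; the furniture and walls round the work are solid. World frame = base frame: x ahead of the robot, y to its left, z up, the work surface at z = 0. Lengths are in mm, angles in rad, forces in N, time in s.
With the tool pointing down it reaches from about 400 to 875 mm from the base axis. Payload 4.4 kg.
Tool frame: the origin (TCP) lies on the centre line of the jaws, within the pads' length; the fingertips stand 11 mm ahead of it and the grasp point (between the pads) lies 8 mm behind it (ctrl.tips_ahead is the distance from the TCP to the fingertips, in mm); z points along the fingers, y is the line along which they close (so a half turn about z gives the same grasp; the last joint's range is limited). The gripper opens to 85 mm and grips with 20 to 120 N. Pads are 22 mm wide; open, the fingers measure 114 mm over their backs; the gripper's body (76 mm by 85 mm) begins 54 mm behind the grasp point. The pads swing forward as they close: fully open they stand 13 mm farther back than shut.
Start: joints at [-1.224, 0.628, 0.038, 1.517, -0.027, 0.996, -0.02], TCP at [260.743, 595.425, 242.313] pointing down, gripper open.
Joint ranges: [-3.06, 3.06], [-0.37, 2.12], [-1.25, 1.32], [0.18, 2.47], [-1.1, 4.24], [0.23, 1.98], [-2.94, 2.94]. Speed limits (rad/s): [2.57, 2.57, 3.14, 3.14, 3.14, 3.14, 3.14].

## Interface

Orientations are given as [roll, pitch, yaw] about the fixed x, y, z axes, in that order (R = Rz(yaw) Ry(pitch) Rx(roll)).
In Python, from cell import ctrl, eyes, job gives the robot as it stands. The module is installed in compiled form; this text tells all that it offers.
- The arm moves only by the tool carry_out, never from a script. Its argument "moves" is a list of rows, each an object of numbers: "tx", "ty", "tz": the shift along the tool's x, y, z as a fraction of full scale; "twist": the turn about the tool's z as a fraction of full scale; "fingers": the opening, from 0 (shut) to 1 (fully open). In form: [{"tx": .., "ty": .., "tz": .., "twist": .., "fingers": ..}, ...]. A call has 1 to 12 rows; each row shifts and turns the commanded pose from where the row before left it, along the tool's axes as they then stand; what a row does not reach is not made up. Full scale, the value 1, is 0.3 m for a shift and pi rad for a turn. A row lasts 1/8 s, in which the tool goes at most 62.5 mm and 10.7 degrees, less where a joint would pass 70% of its speed; a pose out of reach is approached as far as the arm can. A call with a number of a shift or a turn outside -1 to 1 is refused whole. A call with a gripper value outside its range is refused whole. The fingers move at their own pace and stop on an object; the grip force is fixed at half the most. Time passes only in rows, so rows that do not move let the fingers close. It gives the time, the measured TCP pose, the force, the opening and the grip force at its end, in the units of the state.
- ctrl.read_state(): the state, without advancing time (a new reading comes with each control period).
- eyes.get_image(name): name is "scene" or "top" or "wrist"; returns a dict with "color" (384x512x3 uint8, blue, green, red), "fovy" (degrees; the focal length in pixels is half the picture's height over the tangent of half this angle, whatever the lens; pixels are square), "cx", "cy" (the principal point, pixels), "k1" (the pictures are not rectified: a ray, as slopes to the right and down, at radius r is drawn at 1 + k1 r^2 times it, then the intrinsics apply), "world_from_camera" (4x4, takes a point from camera to world coordinates). Camera axes: x right, y up, looking along -z (the intrinsics and any distortion apply to the point x, -y, -z); pixel columns grow to the right and rows downward; lengths in mm; the calibration is good to about 2 mm. A picture is of the moment at which its call begins. There is no depth.
- job.finish_job(): hands the job in; it is judged then, once.
The state is a dict: "clock": time; "qpos": joint angles; "qd": joint speeds; "tau": joint torques, N m; "eef_pos": TCP position; "tool_rot": TCP orientation; "force": force on the tool from outside, world axes, zero at the start; "torque": the same for the moment, N m; "width": finger opening in mm; "gripper_force": force on a finger pad.
Only numpy, scipy, OpenCV 4.12 (cv2) and the standard library are available. Lean on these libraries where they do the work, as an engineer would, in place of code of your own. Each camera call takes 0.05 s, during which the arm holds its last target. There are 200 camera calls.

## Working session

There is one attempt and no reset: what is moved stays moved. The work goes in short steps, Python scripts to look and compute and a tool call to move; the robot and the scene stay as the last step left them, time stands still between calls to the robot, and variables do not carry over. Pictures are saved under pics/ and viewed, at most 10 in all, crops included, and the job is handed in when it is done.

Besides the shell and the picture viewer there is one more tool, called after "Emit:" by a JSON object that holds its "api" and its "payload". carry_out: Moves the arm, as the interface text tells. Its arguments: {"type":"object","properties":{"moves":{"type":"array","items":{"type":"object","properties":{"tx":{"type":"number","minimum":-1,"maximum":1},"ty":{"type":"number","minimum":-1,"maximum":1},"tz":{"type":"number","minimum":-1,"maximum":1},"twist":{"type":"number","minimum":-1,"maximum":1},"fingers":{"type":"number"}}}}},"required":["moves"]}

```bash
mkdir -p pics; cat > h.py <<'E'
import numpy as np, cv2
from cell import ctrl, eyes, job
def cam(n):
    d=eyes.get_image(n); return d
def ray(d,u,v):
    f=d["color"].shape[0]/2/np.tan(np.radians(d["fovy"])/2)
    p=np.array([(u-d["cx"])/f,(v-d["cy"])/f]); q=p.copy()
    for _ in range(30): q=p/(1+d["k1"]*(q@q))
    T=np.array(d["world_from_camera"]); 
    return T[:3,3], T[:3,:3]@np.array([q[0],-q[1],-1])
def onz(d,u,v,z):
    o,r=ray(d,u,v); return o+r*(z-o[2])/r[2]
def proj(d,P):
    f=d["color"].shape[0]/2/np.tan(np.radians(d["fovy"])/2)
    T=np.array(d["world_from_camera"]); c=T[:3,:3].T@(np.array(P,float)-T[:3,3])
    q=np.array([c[0],-c[1]])/-c[2]; q=q*(1+d["k1"]*(q@q)); return q*f+[d["cx"],d["cy"]]
def tri(d1,p1,d2,p2):
    o1,r1=ray(d1,*p1);o2,r2=ray(d2,*p2)
    A=np.stack([r1,-r2],1); t=np.linalg.lstsq(A,o2-o1,rcond=None)[0]
    a=o1+t[0]*r1;b=o2+t[1]*r2
    return (a+b)/2,np.linalg.norm(a-b)
def st():
    s=ctrl.read_state()
    for k in("clock","qpos","eef_pos","tool_rot","force","width","gripper_force"): print(k,np.round(s[k],3))
    return s
E
python3 - <<'E'
from h import *
import pickle
st(); D={}
for n in("scene","top","wrist"):
    D[n]=cam(n); cv2.imwrite(f"pics/{n}0.png",D[n]["color"])
    T=np.array(D[n]["world_from_camera"]);print(n,D[n]["fovy"],D[n]["k1"],T.round(2).tolist())
pickle.dump(D,open("D0.pkl","wb"))
cv2.imwrite("pics/st.png",cv2.resize(D["top"]["color"],(800,600),interpolation=cv2.INTER_CUBIC))
cv2.imwrite("pics/ss.png",cv2.resize(D["scene"]["color"],(800,600),interpolation=cv2.INTER_CUBIC))
E
```

```text
clock 0.0
qpos [-1.224  0.629  0.038  1.518 -0.027  0.996 -0.02 ]
eef_pos [260.514 594.872 241.436]
tool_rot [-3.14  -0.     2.729]
force [-0.314  0.222 -0.055]
width 85.238
gripper_force 0.0
scene 47.35163707175326 -0.17295358881887907 [[0.69, 0.51, -0.51, 29.5], [-0.72, 0.47, -0.51, -528.25], [-0.02, 0.72, 0.69, 817.12], [0.0, 0.0, 0.0, 1.0]]
top 57.45105396109673 -0.07690030964392033 [[-0.0, 1.0, -0.07, 464.25], [-1.0, -0.0, 0.0, -5.87], [0.0, 0.07, 1.0, 958.16], [0.0, 0.0, 0.0, 1.0]]
wrist 66.87153567834409 0.02267519404874382 [[0.4, -0.88, -0.27, 190.71], [0.92, 0.38, 0.12, 624.72], [-0.0, -0.29, 0.96, 373.02], [0.0, 0.0, 0.0, 1.0]]
```

View pics/st.png

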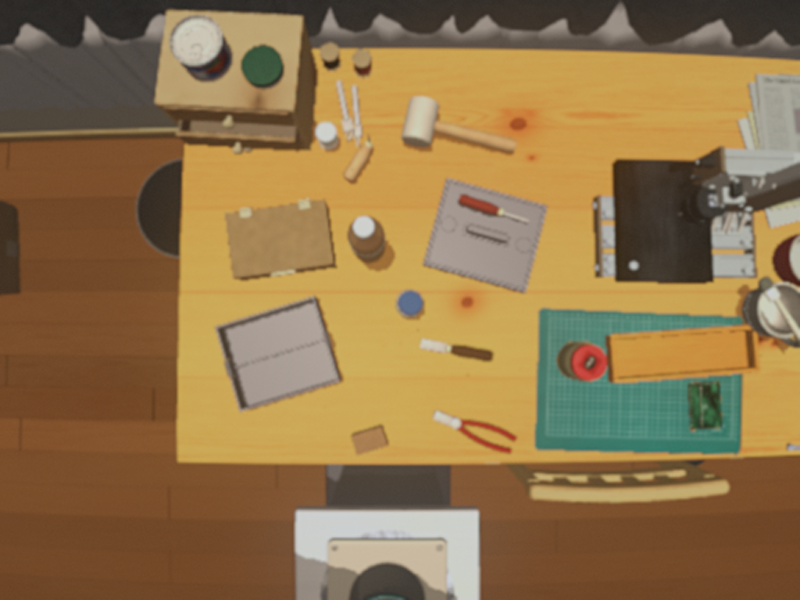

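View pics/ss.png

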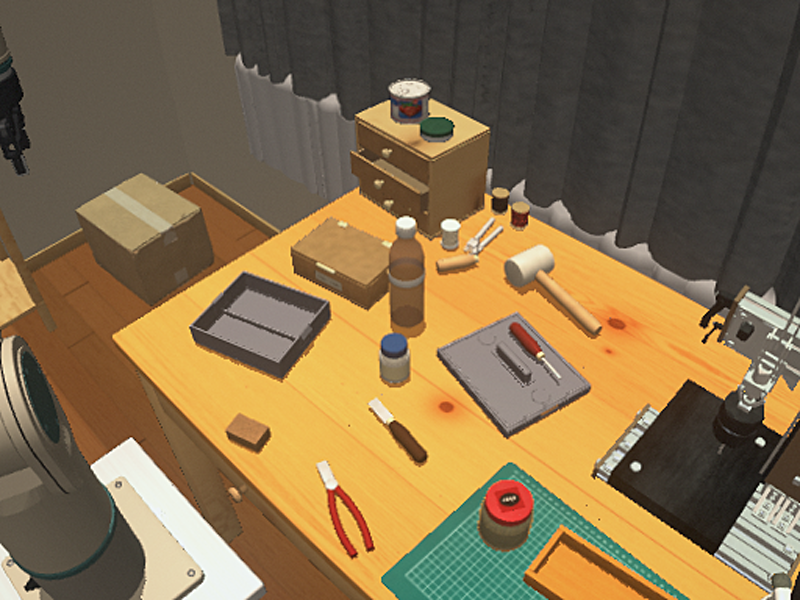

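The top view (800×600) shows the box at (280,354), the lid at (486,235) with the red beveler on it at (490,208), and the skiver at (457,350). The bottle is at (367,238), the pot at (410,303) and the jar at (583,362). The scene view shows the same items: box at (260,320), lid at (515,370), skiver at (400,430).

```bash
cat > m0.py <<'E'
from h import *
import pickle
D=pickle.load(open("D0.pkl","rb")); S=1.5625
def comp(mask,seed):
    n,l,s,c=cv2.connectedComponentsWithStats(mask.astype(np.uint8))
    d=[np.linalg.norm(c[i]-seed) if s[i,4]>25 else 1e9 for i in range(1,n)]
    i=1+int(np.argmin(d)); return l==i,s[i],c[i]
def corners(m):
    cs,_=cv2.findContours(m.astype(np.uint8),cv2.RETR_EXTERNAL,cv2.CHAIN_APPROX_NONE)
    c=cv2.convexHull(max(cs,key=cv2.contourArea))
    for e in np.arange(2,20,.5):
        a=cv2.approxPolyDP(c,e,True)
        if len(a)<=4: break
    return a[:,0].astype(float)
for n,sb,sl,sr,sk in(("top",(280,354),(486,250),(480,206),(470,352)),("scene",(260,325),(515,380),(524,338),(407,438))):
    d=D[n];hsv=cv2.cvtColor(d["color"],cv2.COLOR_BGR2HSV);H,Sa,V=[hsv[...,i].astype(int) for i in range(3)]
    g=cv2.morphologyEx(((Sa<85)&(V>20)&~((V>190))).astype(np.uint8),cv2.MORPH_OPEN,np.ones((2,2)))
    print(n)
    for nm,sd,z in(("box",sb,40),("lid",sl,17)):
        m,s,c=comp(cv2.morphologyEx(g,cv2.MORPH_CLOSE,np.ones((5,5))),np.array(sd)/S)
        k=corners(m);print(nm,s,k.tolist());P=np.array([onz(d,u,v,z)[:2] for u,v in k])
        print(P.round(1).tolist(),P.mean(0).round(1),[np.linalg.norm(P[i]-P[i-1]).round(1) for i in range(len(P))])
    red=((H<8)|(H>172))&(Sa>140)&(V>50)
    drk=(V<110)&(Sa>60)&(H<20)
    for nm,mm,sd,z in(("bev",red,sr,27),("ski",drk,sk,11)):
        m,s,c=comp(mm,np.array(sd)/S);ys,xs=np.nonzero(m)
        (cx,cy),wh,a=cv2.minAreaRect(np.stack([xs,ys],1).astype(np.int32))
        vx=cv2.fitLine(np.stack([xs,ys],1).astype(np.float32),cv2.DIST_L2,0,.01,.01).ravel()
        t=(np.stack([xs,ys],1)-c)@vx[:2];e=[c+vx[:2]*t.min(),c+vx[:2]*t.max()]
        print(nm,s,c.round(1),wh,"c",onz(d,*c,z)[:2].round(1),"ends",[onz(d,*q,z)[:2].round(1).tolist() for q in e]); D[n+nm]=c
for nm in("bev","ski"):
    p=tri(D["top"],D["top"+nm],D["scene"],D["scene"+nm]);print(nm,p[0].round(1),p[1].round(1))
E
python3 m0.py
```

```text
top
box [ 139  191   79   73 3789] [[201.0, 191.0], [217.0, 245.0], [154.0, 263.0], [139.0, 210.0]]
[[514.5, 121.1], [373.6, 78.3], [326.1, 243.2], [464.3, 284.8]] [419.6 181.8] [np.float64(171.2), np.float64(147.2), np.float64(171.6), np.float64(144.4)]
lid [ 272  115   79   73 3664] [[287.0, 115.0], [350.0, 133.0], [336.0, 187.0], [272.0, 169.0]]
[[724.3, -109.2], [675.0, -282.3], [526.5, -240.5], [575.3, -67.2]] [ 625.3 -174.8] [np.float64(154.9), np.float64(179.9), np.float64(154.3), np.float64(180.1)]
bev [294 125  24  12 125] [305.7 130.7] (24.033309936523438, 5.375871181488037) c [ 678.4 -158.4] ends [[688.8, -127.8], [667.9, -189.3]]
ski [290 222  24   8  99] [302.2 225.4] (23.926164627075195, 4.706786632537842) c [ 423.1 -148.6] ends [[429.6, -115.1], [417.2, -178.6]]
scene
box [ 123  175   89   68 3668] [[156.0, 175.0], [210.0, 193.0], [181.0, 242.0], [125.0, 218.0]]
[[465.6, 279.7], [519.0, 119.6], [364.1, 48.0], [315.9, 208.5]] [416.2 164. ] [np.float64(165.7), np.float64(168.7), np.float64(170.6), np.float64(167.6)]
lid [ 281  201   98   79 3963] [[332.0, 201.0], [378.0, 248.0], [324.0, 279.0], [281.0, 224.0]]
[[727.8, -114.0], [676.8, -287.3], [521.9, -246.6], [579.0, -70.0]] [ 626.4 -179.5] [np.float64(155.2), np.float64(180.6), np.float64(160.1), np.float64(185.6)]
bev [326 207  21  21 163] [335.9 216.4] (24.705608367919922, 6.909195899963379) c [ 682.6 -158.5] ends [[692.9, -124.6], [672.6, -191.4]]
ski [249 269  24  27 253] [260.6 282.5] (32.53956985473633, 8.785683631896973) c [ 423.7 -148. ] ends [[431.7, -107.5], [416.1, -186.2]]
bev [ 678.9 -159.    29.8] 3.0
ski [ 423.2 -148.5   12. ] 0.2
```

```bash
cat >> h.py <<'E'
def plan(*T):
    """targets (x,y,z,yawdeg,nrows[,fingers]) from the present pose -> rows"""
    s=ctrl.read_state(); p=np.array(s["eef_pos"],float); yaw=s["tool_rot"][2]
    for t in T:
        x,y,z,yd,n=t[:5]; d=(np.array([x,y,z])-p)/n
        dy=(np.radians(yd)-yaw+np.pi)%(2*np.pi)-np.pi
        dy=dy/n
        for i in range(n):
            ex=np.array([np.cos(yaw),np.sin(yaw),0]);ey=np.array([np.sin(yaw),-np.cos(yaw),0])
            print({"tx":round(d@ex/300,3),"ty":round(d@ey/300,3),"tz":round(-d[2]/300,3),"twist":round(-dy/np.pi,3)})
            yaw+=dy
        print("-");p=np.array([x,y,z],float)
E
python3 - <<'E'
from h import *
import pickle
D=pickle.load(open("D0.pkl","rb"));d=D["top"];k=1.5625
for n,u,v,z in(("bottle",364,228,198),("pot",410,302,70),("jar",590,362,81)): print(n,onz(d,u/k,v/k,z).round())
plan((520,250,245,115.7,9),(423,-148,200,78.7,10))
E
```

```text
bottle [605.  30. 198.]
pot [507. -39.  70.]
jar [ 409. -329.   81.]
{'tx': np.float64(-0.139), 'ty': np.float64(-0.078), 'tz': np.float64(-0.001), 'twist': np.float64(0.025)}
{'tx': np.float64(-0.145), 'ty': np.float64(-0.067), 'tz': np.float64(-0.001), 'twist': np.float64(0.025)}
{'tx': np.float64(-0.15), 'ty': np.float64(-0.056), 'tz': np.float64(-0.001), 'twist': np.float64(0.025)}
{'tx': np.float64(-0.154), 'ty': np.float64(-0.044), 'tz': np.float64(-0.001), 'twist': np.float64(0.025)}
{'tx': np.float64(-0.157), 'ty': np.float64(-0.031), 'tz': np.float64(-0.001), 'twist': np.float64(0.025)}
{'tx': np.float64(-0.159), 'ty': np.float64(-0.019), 'tz': np.float64(-0.001), 'twist': np.float64(0.025)}
{'tx': np.float64(-0.16), 'ty': np.float64(-0.006), 'tz': np.float64(-0.001), 'twist': np.float64(0.025)}
{'tx': np.float64(-0.16), 'ty': np.float64(0.006), 'tz': np.float64(-0.001), 'twist': np.float64(0.025)}
{'tx': np.float64(-0.159), 'ty': np.float64(0.019), 'tz': np.float64(-0.001), 'twist': np.float64(0.025)}
-
{'tx': np.float64(-0.106), 'ty': np.float64(-0.087), 'tz': np.float64(0
[... 286 characters left out ...]
64(-0.065), 'tz': np.float64(0.015), 'twist': np.float64(0.021)}
{'tx': np.float64(-0.124), 'ty': np.float64(-0.057), 'tz': np.float64(0.015), 'twist': np.float64(0.021)}
{'tx': np.float64(-0.128), 'ty': np.float64(-0.049), 'tz': np.float64(0.015), 'twist': np.float64(0.021)}
{'tx': np.float64(-0.13), 'ty': np.float64(-0.04), 'tz': np.float64(0.015), 'twist': np.float64(0.021)}
{'tx': np.float64(-0.133), 'ty': np.float64(-0.032), 'tz': np.float64(0.015), 'twist': np.float64(0.021)}
{'tx': np.float64(-0.135), 'ty': np.float64(-0.023), 'tz': np.float64(0.015), 'twist': np.float64(0.021)}
{'tx': np.float64(-0.136), 'ty': np.float64(-0.015), 'tz': np.float64(0.015), 'twist': np.float64(0.021)}
-
```

Emit:
{"api": "carry_out", "payload": {"moves": [{"tx": -0.139,"ty": -0.078,"twist": 0.025,"fingers": 1},{"tx": -0.145,"ty": -0.067,"twist": 0.025,"fingers": 1},{"tx": -0.15,"ty": -0.056,"twist": 0.025,"fingers": 1},{"tx": -0.154,"ty": -0.044,"twist": 0.025,"fingers": 1},{"tx": -0.157,"ty": -0.031,"twist": 0.025,"fingers": 1},{"tx": -0.159,"ty": -0.019,"twist": 0.025,"fingers": 1},{"tx": -0.16,"ty": -0.006,"twist": 0.025,"fingers": 1},{"tx": -0.16,"ty": 0.006,"twist": 0.025,"fingers": 1},{"tx": -0.159,"ty": 0.019,"twist": 0.025,"fingers": 1}]}}

```text
validation failed for argument at $.mo...
```

Emit:
{"api": "carry_out", "payload": {"moves": [{"tx": -0.106,"ty": -0.087,"tz": 0.015,"twist": 0.021,"fingers": 1},{"tx": -0.111,"ty": -0.08,"tz": 0.015,"twist": 0.021,"fingers": 1},{"tx": -0.116,"ty": -0.072,"tz": 0.015,"twist": 0.021,"fingers": 1},{"tx": -0.12,"ty": -0.065,"tz": 0.015,"twist": 0.021,"fingers": 1},{"tx": -0.124,"ty": -0.057,"tz": 0.015,"twist": 0.021,"fingers": 1},{"tx": -0.128,"ty": -0.049,"tz": 0.015,"twist": 0.021,"fingers": 1},{"tx": -0.13,"ty": -0.04,"tz": 0.015,"twist": 0.021,"fingers": 1},{"tx": -0.133,"ty": -0.032,"tz": 0.015,"twist": 0.021,"fingers": 1},{"tx": -0.135,"ty": -0.023,"tz": 0.015,"twist": 0.021,"fingers": 1},{"tx": -0.136,"ty": -0.015,"tz": 0.015,"twist": 0.021,"fingers": 1},{"fingers": 1}]}}

```text
validation failed for argument at $.mo...
```

```bash
python3 - <<'E'
from h import *
import pickle
st(); d=cam("wrist"); pickle.dump(d,open("w1.pkl","wb")); cv2.imwrite("pics/w1.png",d["color"])
E
```

```text
clock 0.15
qpos [-1.224  0.629  0.038  1.518 -0.027  0.996 -0.02 ]
eef_pos [260.522 594.98  241.589]
tool_rot [-3.14   0.     2.729]
force [-0.113 -0.22   0.115]
width 85.648
gripper_force 0.0
```

View pics/w1.png

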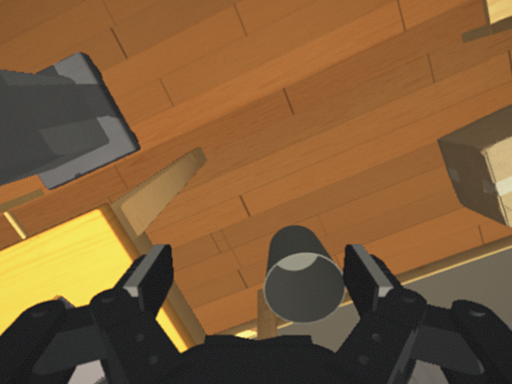

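Both moves were refused, probably because some rows lacked keys. The picture therefore shows the floor from the start pose, with the fingers at (160,270) and (360,270). I'll send full rows.

Emit:
{"api": "carry_out", "payload": {"moves": [{"tx": -0.139,"ty": -0.078,"tz": 0,"twist": 0.025,"fingers": 1},{"tx": -0.145,"ty": -0.067,"tz": 0,"twist": 0.025,"fingers": 1},{"tx": -0.15,"ty": -0.056,"tz": 0,"twist": 0.025,"fingers": 1},{"tx": -0.154,"ty": -0.044,"tz": 0,"twist": 0.025,"fingers": 1},{"tx": -0.157,"ty": -0.031,"tz": 0,"twist": 0.025,"fingers": 1},{"tx": -0.159,"ty": -0.019,"tz": 0,"twist": 0.025,"fingers": 1},{"tx": -0.16,"ty": -0.006,"tz": 0,"twist": 0.025,"fingers": 1},{"tx": -0.16,"ty": 0.006,"tz": 0,"twist": 0.025,"fingers": 1},{"tx": -0.159,"ty": 0.019,"tz": 0,"twist": 0.025,"fingers": 1}]}}

```text
clock: 1.32
eef_pos: [521.7, 249.4, 242.3]
tool_rot: [-3.142, -0.0, 2.02]
force: [-0.1, 0.2, 0.3]
width: 85.6
gripper_force: 0.0
```

Emit:
{"api": "carry_out", "payload": {"moves": [{"tx": -0.106,"ty": -0.087,"tz": 0.015,"twist": 0.021,"fingers": 1},{"tx": -0.111,"ty": -0.08,"tz": 0.015,"twist": 0.021,"fingers": 1},{"tx": -0.116,"ty": -0.072,"tz": 0.015,"twist": 0.021,"fingers": 1},{"tx": -0.12,"ty": -0.065,"tz": 0.015,"twist": 0.021,"fingers": 1},{"tx": -0.124,"ty": -0.057,"tz": 0.015,"twist": 0.021,"fingers": 1},{"tx": -0.128,"ty": -0.049,"tz": 0.015,"twist": 0.021,"fingers": 1},{"tx": -0.13,"ty": -0.04,"tz": 0.015,"twist": 0.021,"fingers": 1},{"tx": -0.133,"ty": -0.032,"tz": 0.015,"twist": 0.021,"fingers": 1},{"tx": -0.135,"ty": -0.023,"tz": 0.015,"twist": 0.021,"fingers": 1},{"tx": -0.136,"ty": -0.015,"tz": 0.015,"twist": 0.021,"fingers": 1},{"tx": 0,"ty": 0,"tz": 0,"twist": 0,"fingers": 0.6}]}}

```text
clock: 2.7
eef_pos: [421.2, -150.5, 197.3]
tool_rot: [-3.141, 0.002, 1.356]
force: [0.3, 0.4, -0.5]
width: 69.6
gripper_force: 0.0
```

```bash
python3 - <<'E'
from h import *
import pickle
st(); d=cam("wrist"); pickle.dump(d,open("w1.pkl","wb")); cv2.imwrite("pics/w1b.png",d["color"])
print(proj(d,[423.2,-148.5,11]))
plan((423,-148.5,40,78.7,4),(423,-148.5,13,78.7,2))
E
```

```text
clock 2.7
qpos [-0.015  0.443  0.409  2.118 -0.29   0.633  0.379]
eef_pos [ 421.155 -150.513  197.273]
tool_rot [-3.141e+00  2.000e-03  1.356e+00]
force [ 0.346  0.426 -0.543]
width 69.594
gripper_force 0.0
[259.93294941 170.0285291 ]
{'tx': np.float64(0.0), 'ty': np.float64(0.001), 'tz': np.float64(0.131), 'twist': np.float64(-0.001)}
{'tx': np.float64(0.0), 'ty': np.float64(0.001), 'tz': np.float64(0.131), 'twist': np.float64(-0.001)}
{'tx': np.float64(0.0), 'ty': np.float64(0.001), 'tz': np.float64(0.131), 'twist': np.float64(-0.001)}
{'tx': np.float64(0.0), 'ty': np.float64(0.001), 'tz': np.float64(0.131), 'twist': np.float64(-0.001)}
-
{'tx': np.float64(0.0), 'ty': np.float64(0.0), 'tz': np.float64(0.045), 'twist': np.float64(-0.0)}
{'tx': np.float64(0.0), 'ty': np.float64(0.0), 'tz': np.float64(0.045), 'twist': np.float64(-0.0)}
-
```

View pics/w1b.png

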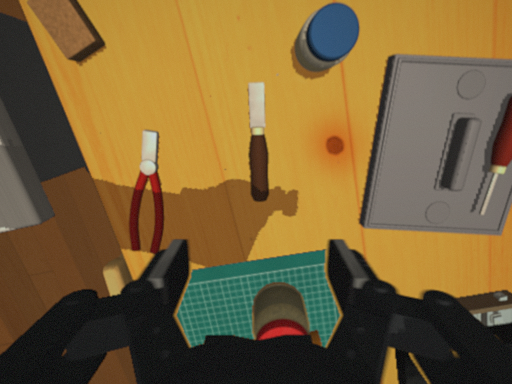

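The wrist view shows the skiver handle from (258,133) to (261,200). My estimated grip point (260,170) falls on it, and the lid is at (440,145). I'll go down and grasp.

Emit:
{"api": "carry_out", "payload": {"moves": [{"tx": 0,"ty": 0.001,"tz": 0.131,"twist": -0.001,"fingers": 0.6},{"tx": 0,"ty": 0.001,"tz": 0.131,"twist": -0.001,"fingers": 0.6},{"tx": 0,"ty": 0.001,"tz": 0.131,"twist": -0.001,"fingers": 0.6},{"tx": 0,"ty": 0.001,"tz": 0.131,"twist": -0.001,"fingers": 0.6},{"tx": 0,"ty": 0,"tz": 0.045,"twist": 0,"fingers": 0.6},{"tx": 0,"ty": 0,"tz": 0.045,"twist": 0,"fingers": 0.6},{"tx": 0,"ty": 0,"tz": 0,"twist": 0,"fingers": 0.1},{"tx": 0,"ty": 0,"tz": 0,"twist": 0,"fingers": 0.1},{"tx": 0,"ty": 0,"tz": 0,"twist": 0,"fingers": 0.1},{"tx": 0,"ty": 0,"tz": 0,"twist": 0,"fingers": 0.1}]}}

```text
clock: 4.0
eef_pos: [423.8, -147.7, 13.6]
tool_rot: [3.141, -0.0, 1.375]
force: [-0.4, 1.0, -1.0]
width: 19.6
gripper_force: 58.6
```

```bash
python3 - <<'E'
from h import *
s=st()
a=np.radians(106.5);ey=np.array([np.cos(a),np.sin(a)]);ex=np.array([ey[1],-ey[0]])
g=np.array([419.6,181.8])-36*ex-25*ey;print(g)
x,y,z=s["eef_pos"]
plan((x,y,150,78.7,3),(g[0],g[1],150,106.5,7))
E
```

```text
clock 4.0
qpos [ 0.089  0.812  0.274  2.224 -1.017  0.233  1.089]
eef_pos [ 423.846 -147.687   13.572]
tool_rot [ 3.141 -0.     1.375]
force [-0.443  0.975 -1.021]
width 19.553
gripper_force 58.626
[392.18287316 147.60495422]
{'tx': np.float64(0.0), 'ty': np.float64(0.0), 'tz': np.float64(-0.152), 'twist': np.float64(0.0)}
{'tx': np.float64(0.0), 'ty': np.float64(0.0), 'tz': np.float64(-0.152), 'twist': np.float64(0.0)}
{'tx': np.float64(0.0), 'ty': np.float64(0.0), 'tz': np.float64(-0.152), 'twist': np.float64(0.0)}
-
{'tx': np.float64(0.135), 'ty': np.float64(-0.042), 'tz': np.float64(-0.0), 'twist': np.float64(-0.022)}
{'tx': np.float64(0.138), 'ty': np.float64(-0.033), 'tz': np.float64(-0.0), 'twist': np.float64(-0.022)}
{'tx': np.float64(0.139), 'ty': np.float64(-0.023), 'tz': np.float64(-0.0), 'twist': np.float64(-0.022)}
{'tx': np.float64(0.141), 'ty': np.float64(-0.014), 'tz': np.float64(-0.0), 'twist': np.float64(-0.022)}
{'tx': np.float64(0.141), 'ty': np.float64(-0.004), 'tz': np.float64(-0.0), 'twist': np.float64(-0.022)}
{'tx': np.float64(0.141), 'ty': np.float64(0.006), 'tz': np.float64(-0.0), 'twist': np.float64(-0.022)}
{'tx': np.float64(0.141), 'ty': np.float64(0.016), 'tz': np.float64(-0.0), 'twist': np.float64(-0.022)}
-
```

```bash
python3 - <<'E'
from h import *
s=ctrl.read_state()
a=np.radians(106.5);ey=np.array([np.cos(a),np.sin(a)]);ex=np.array([ey[1],-ey[0]])
g=np.array([419.6,181.8])-33*ex-15*ey;print(g)
x,y,z=s["eef_pos"]
plan((x,y,160,78.7,3),(g[0],g[1],160,106.5,7))
E
```

```text
[392.21917892 158.0451976 ]
{'tx': np.float64(0.0), 'ty': np.float64(0.0), 'tz': np.float64(-0.163), 'twist': np.float64(0.0)}
{'tx': np.float64(0.0), 'ty': np.float64(0.0), 'tz': np.float64(-0.163), 'twist': np.float64(0.0)}
{'tx': np.float64(0.0), 'ty': np.float64(0.0), 'tz': np.float64(-0.163), 'twist': np.float64(0.0)}
-
{'tx': np.float64(0.14), 'ty': np.float64(-0.043), 'tz': np.float64(-0.0), 'twist': np.float64(-0.022)}
{'tx': np.float64(0.142), 'ty': np.float64(-0.034), 'tz': np.float64(-0.0), 'twist': np.float64(-0.022)}
{'tx': np.float64(0.144), 'ty': np.float64(-0.024), 'tz': np.float64(-0.0), 'twist': np.float64(-0.022)}
{'tx': np.float64(0.146), 'ty': np.float64(-0.013), 'tz': np.float64(-0.0), 'twist': np.float64(-0.022)}
{'tx': np.float64(0.146), 'ty': np.float64(-0.003), 'tz': np.float64(-0.0), 'twist': np.float64(-0.022)}
{'tx': np.float64(0.146), 'ty': np.float64(0.007), 'tz': np.float64(-0.0), 'twist': np.float64(-0.022)}
{'tx': np.float64(0.145), 'ty': np.float64(0.017), 'tz': np.float64(-0.0), 'twist': np.float64(-0.022)}
-
```

Emit:
{"api": "carry_out", "payload": {"moves": [{"tx": 0,"ty": 0,"tz": -0.163,"twist": 0,"fingers": 0.1},{"tx": 0,"ty": 0,"tz": -0.163,"twist": 0,"fingers": 0.1},{"tx": 0,"ty": 0,"tz": -0.163,"twist": 0,"fingers": 0.1},{"tx": 0.14,"ty": 0.017,"tz": 0,"twist": -0.022,"fingers": 0.1},{"tx": 0.142,"ty": 0.026,"tz": 0,"twist": -0.022,"fingers": 0.1},{"tx": 0.144,"ty": 0.036,"tz": 0,"twist": -0.022,"fingers": 0.1},{"tx": 0.146,"ty": -0.013,"tz": 0,"twist": -0.022,"fingers": 0.1},{"tx": 0.146,"ty": -0.053,"tz": 0,"twist": -0.022,"fingers": 0.1},{"tx": 0.146,"ty": -0.033,"tz": 0,"twist": -0.022,"fingers": 0.1},{"tx": 0.13,"ty": -0.02,"tz": 0,"twist": -0.022,"fingers": 0.1},{"tx": 0,"ty": 0,"tz": 0,"twist": 0,"fingers": 0.1}]}}

```text
clock: 5.38
eef_pos: [407.0, 144.0, 159.7]
tool_rot: [-3.14, -0.002, 1.865]
force: [0.4, 0.0, -0.1]
width: 19.7
gripper_force: 59.0
```

```bash
python3 - <<'E'
from h import *
import pickle
st(); d=cam("wrist"); pickle.dump(d,open("w2.pkl","wb")); cv2.imwrite("pics/w2.png",d["color"])
E
```

```text
clock 5.375
qpos [-0.86   0.553  0.665  2.197 -0.629  0.587  0.567]
eef_pos [407.004 143.957 159.705]
tool_rot [-3.140e+00 -2.000e-03  1.865e+00]
force [ 0.368  0.016 -0.142]
width 19.74
gripper_force 58.973
```

View pics/w2.png

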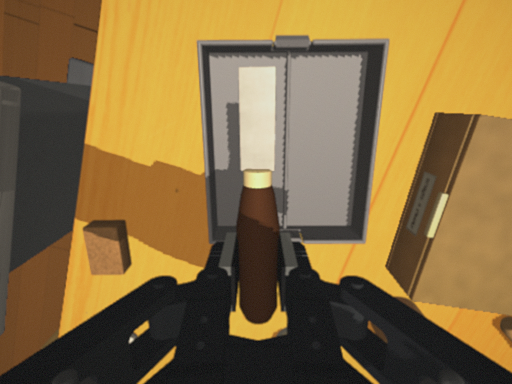

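The wrist view shows the held skiver with its blade up, above the box. The box's outer rim corners are at about (199,41), (388,40), (365,242) and (210,243), and the rib is at x≈287.

```bash
python3 - <<'E'
from h import *
import pickle
d=pickle.load(open("w2.pkl","rb"))
P=np.array([onz(d,u,v,40)[:2] for u,v in((199,41),(388,40),(365.5,242),(210,243))]);print(P.round(1),P.mean(0),[np.linalg.norm(P[i]-P[i-1]).round(1) for i in range(4)])
for a,b in((3,0),(2,1)): v=P[b]-P[a];print(np.degrees(np.arctan2(v[1],v[0])))
for a,b in((0,1),(3,2)): v=P[b]-P[a];print(np.degrees(np.arctan2(v[1],v[0])))
# heights: rim corners vs top view
D=pickle.load(open("D0.pkl","rb"))["top"]
for p,q in(((199,41),(154,263)),((388,40),(139,210)),((365.5,242),(201,191)),((210,243),(217,245))):print(tri(d,p,D,q))
a=np.radians(106.5);c=P.mean(0)
ey=np.array([np.cos(a),np.sin(a)]);ex=np.array([ey[1],-ey[0]])
g=c-33*ex-15*ey;print(g)
plan((g[0],g[1],70,106.5,3),(g[0],g[1],18,106.5,3))
E
```

```text
[[327.3 245.8]
 [467.  288.3]
 [518.6 124. ]
 [377.5  80. ]] [422.62287784 184.51918879] [np.float64(173.2), np.float64(146.1), np.float64(172.3), np.float64(147.9)]
106.82706013947865
107.43155933422013
16.943588685614145
17.315965454957382
(array([323.46612368, 247.83916449,  22.88566777]), np.float64(0.06436437033825512))
(array([464.4643906 , 284.45267889,  46.91159797]), np.float64(3.6106642097044372))
(array([516.2387025 , 122.70523231,  40.83340509]), np.float64(4.991858980573845))
(array([375.42084535,  78.70220786,  38.22731324]), np.float64(4.028168671781467))
[395.24205676 160.76438639]
{'tx': np.float64(0.024), 'ty': np.float64(-0.008), 'tz': np.float64(0.1), 'twist': np.float64(0.0)}
{'tx': np.float64(0.024), 'ty': np.float64(-0.008), 'tz': np.float64(0.1), 'twist': np.float64(0.0)}
{'tx': np.float64(0.024), 'ty': np.float64(-0.008), 'tz': np.float64(0.1), 'twist': np.float64(0.0)}
-
{'tx': np.float64(0.0), 'ty': np.float64(0.0), 'tz': np.float64(0.058), 'twist': np.float64(0.0)}
{'tx': np.float64(0.0), 'ty': np.float64(0.0), 'tz': np.float64(0.058), 'twist': np.float64(0.0)}
{'tx': np.float64(0.0), 'ty': np.float64(0.0), 'tz': np.float64(0.058), 'twist': np.float64(0.0)}
-
```

Emit:
{"api": "carry_out", "payload": {"moves": [{"tx": 0.024,"ty": -0.009,"tz": 0.1,"twist": -0.001,"fingers": 0.1},{"tx": 0.024,"ty": -0.009,"tz": 0.1,"twist": -0.001,"fingers": 0.1},{"tx": 0.024,"ty": -0.009,"tz": 0.1,"twist": 0,"fingers": 0.1},{"tx": 0,"ty": 0,"tz": 0,"twist": 0,"fingers": 0.1}]}}

```text
clock: 5.92
eef_pos: [394.0, 158.0, 68.8]
tool_rot: [-3.138, 0.0, 1.862]
force: [-0.3, -0.8, -1.2]
width: 19.5
gripper_force: 59.0
```

```bash
python3 - <<'E'
from h import *
st()
E
```

```text
clock 5.925
qpos [-0.715  0.695  0.396  2.271 -0.868  0.33   0.729]
eef_pos [393.962 158.035  68.815]
tool_rot [-3.138  0.     1.862]
force [-0.297 -0.807 -1.214]
width 19.461
gripper_force 58.973
```

Emit:
{"api": "carry_out", "payload": {"moves": [{"tx": 0.001,"ty": 0,"tz": 0.04,"twist": 0,"fingers": 0.1},{"tx": 0.001,"ty": 0,"tz": 0.04,"twist": 0,"fingers": 0.1},{"tx": 0.001,"ty": 0,"tz": 0.04,"twist": 0,"fingers": 0.1},{"tx": 0.001,"ty": 0,"tz": 0.04,"twist": 0,"fingers": 0.1},{"tx": 0,"ty": 0,"tz": 0,"twist": 0,"fingers": 0.1}]}}

```text
clock: 6.55
eef_pos: [397.4, 160.5, 24.4]
tool_rot: [-3.139, 0.001, 1.863]
force: [-0.0, -0.2, -0.3]
width: 19.2
gripper_force: 59.0
```

```bash
python3 - <<'E'
from h import *
st()
E
```

```text
clock 6.55
qpos [-0.65   0.785  0.298  2.273 -1.097  0.234  0.943]
eef_pos [397.385 160.469  24.403]
tool_rot [-3.139e+00  1.000e-03  1.863e+00]
force [-0.008 -0.246 -0.271]
width 19.245
gripper_force 58.977
```

Emit:
{"api": "carry_out", "payload": {"moves": [{"tx": 0,"ty": 0,"tz": 0,"twist": 0,"fingers": 0.36},{"tx": 0,"ty": 0,"tz": 0,"twist": 0,"fingers": 0.36},{"tx": 0,"ty": 0,"tz": 0,"twist": 0,"fingers": 0.36},{"tx": 0,"ty": 0,"tz": -0.05,"twist": 0,"fingers": 0.36},{"tx": 0,"ty": 0,"tz": -0.1,"twist": 0,"fingers": 0.36},{"tx": 0,"ty": 0,"tz": -0.15,"twist": 0,"fingers": 0.6},{"tx": 0,"ty": 0,"tz": -0.18,"twist": 0,"fingers": 0.6},{"tx": 0,"ty": 0,"tz": -0.18,"twist": 0,"fingers": 0.6},{"tx": 0,"ty": 0,"tz": 0,"twist": 0,"fingers": 0.6}]}}

```text
clock: 7.68
eef_pos: [398.7, 162.3, 224.8]
tool_rot: [3.139, -0.001, 1.866]
force: [0.0, 0.9, -0.2]
width: 51.1
gripper_force: 0.0
```

```bash
python3 - <<'E'
from h import *
import pickle
s=st(); d=cam("wrist"); pickle.dump(d,open("w3.pkl","wb")); cv2.imwrite("pics/w3.png",d["color"])
x,y,z=s["eef_pos"]
plan((500,40,235,91,4),(660,-165,200,72,6))
E
```

```text
clock 7.675
qpos [-1.092  0.489  0.923  2.136 -0.567  0.776  0.49 ]
eef_pos [398.691 162.301 224.794]
tool_rot [ 3.139e+00 -1.000e-03  1.866e+00]
force [ 0.049  0.887 -0.234]
width 51.072
gripper_force 0.0
{'tx': np.float64(-0.122), 'ty': np.float64(0.052), 'tz': np.float64(-0.01), 'twist': np.float64(0.022)}
{'tx': np.float64(-0.118), 'ty': np.float64(0.061), 'tz': np.float64(-0.01), 'twist': np.float64(0.022)}
{'tx': np.float64(-0.114), 'ty': np.float64(0.069), 'tz': np.float64(-0.01), 'twist': np.float64(0.022)}
{'tx': np.float64(-0.109), 'ty': np.float64(0.076), 'tz': np.float64(-0.01), 'twist': np.float64(0.022)}
-
{'tx': np.float64(-0.115), 'ty': np.float64(0.087), 'tz': np.float64(0.019), 'twist': np.float64(0.018)}
{'tx': np.float64(-0.11), 'ty': np.float64(0.093), 'tz': np.float64(0.019), 'twist': np.float64(0.018)}
{'tx': np.float64(-0.105), 'ty': np.float64(0.099), 'tz': np.float64(0.019), 'twist': np.float64(0.018)}
{'tx': np.float64(-0.099), 'ty': np.float64(0.105), 'tz': np.float64(0.019), 'twist': np.float64(0.018)}
{'tx': np.float64(-0.094), 'ty': np.float64(0.11), 'tz': np.float64(0.019), 'twist': np.float64(0.018)}
{'tx': np.float64(-0.087), 'ty': np.float64(0.115), 'tz': np.float64(0.019), 'twist': np.float64(0.018)}
-
```

View pics/w3.png

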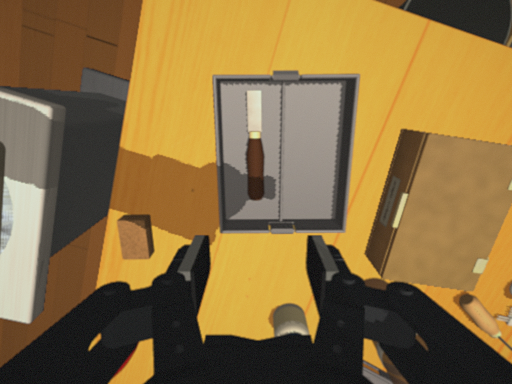

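The skiver lies in the near lane, handle at (256,168) and blade at (254,110). The whole rim and both catch noses, at (286,74) and (282,229), are in view.

```bash
python3 - <<'E'
from h import *
import pickle
d=pickle.load(open("w3.pkl","rb"))
P=np.array([onz(d,u,v,40)[:2] for u,v in((214,75),(358.5,74.5),(345.5,232),(220,233))]);print(P.round(1).tolist(),P.mean(0),[np.linalg.norm(P[i]-P[i-1]).round(1) for i in range(4)])
for a,b in((3,0),(2,1),(0,1),(3,2)): v=P[b]-P[a];print(np.degrees(np.arctan2(v[1],v[0])).round(2))
N=[onz(d,286,72,31.5)[:2],onz(d,282,231.5,31.5)[:2]];print(N,np.mean(N,0))
img=d["color"][60:250,200:370];cv2.imwrite("pics/c3.png",cv2.resize(img,None,fx=3.1,fy=3.1,interpolation=cv2.INTER_CUBIC))
E
```

```text
[[326.4, 246.6], [465.7, 289.1], [518.5, 124.0], [376.3, 79.6]] [421.72130641 184.82737183] [np.float64(174.3), np.float64(145.6), np.float64(173.4), np.float64(148.9)]
106.65
107.73
16.99
17.33
[array([395.52762248, 271.3695898 ]), array([448.14062393,  99.2293988 ])] [421.8341232 185.2994943]
```

Emit:
{"api": "carry_out", "payload": {"moves": [{"tx": -0.122,"ty": 0.052,"tz": -0.01,"twist": 0.022,"fingers": 0.6},{"tx": -0.118,"ty": 0.061,"tz": -0.01,"twist": 0.022,"fingers": 0.6},{"tx": -0.114,"ty": 0.069,"tz": -0.01,"twist": 0.022,"fingers": 0.6},{"tx": -0.109,"ty": 0.076,"tz": -0.01,"twist": 0.022,"fingers": 0.6},{"tx": -0.115,"ty": 0.087,"tz": 0.019,"twist": 0.018,"fingers": 0.6},{"tx": -0.11,"ty": 0.093,"tz": 0.019,"twist": 0.018,"fingers": 0.6},{"tx": -0.105,"ty": 0.099,"tz": 0.019,"twist": 0.018,"fingers": 0.6},{"tx": -0.099,"ty": 0.105,"tz": 0.019,"twist": 0.018,"fingers": 0.6},{"tx": -0.094,"ty": 0.11,"tz": 0.019,"twist": 0.018,"fingers": 0.6},{"tx": -0.087,"ty": 0.115,"tz": 0.019,"twist": 0.018,"fingers": 0.6},{"tx": 0,"ty": 0,"tz": 0,"twist": 0,"fingers": 0.6}]}}

```text
clock: 9.1
eef_pos: [657.7, -169.4, 196.1]
tool_rot: [-3.136, 0.005, 1.244]
force: [-0.7, 0.0, -0.0]
width: 51.3
gripper_force: 0.0
```

```bash
python3 - <<'E'
from h import *
import pickle
st(); d=cam("wrist"); pickle.dump(d,open("w4.pkl","wb")); cv2.imwrite("pics/w4.png",d["color"])
print(proj(d,[679,-159,27]))
E
```

```text
clock 9.1
qpos [-0.24   0.892  0.902  1.482 -0.733  1.135  0.473]
eef_pos [ 657.729 -169.395  196.102]
tool_rot [-3.136  0.005  1.244]
force [-0.725  0.006 -0.027]
width 51.278
gripper_force 0.0
[275.55329964 159.79208352]
```

View pics/w4.png

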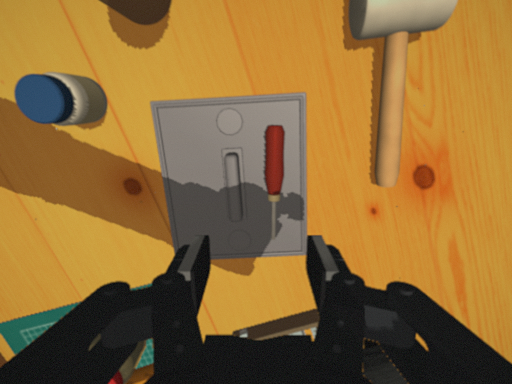

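The wrist view shows the red handle from (275,125) to (275,193). That agrees with the estimate (275,160). The ridge runs from (233,150) to (236,220), and the lid's corners are at (152,101), (305,93), (306,255) and (176,257).

```bash
python3 - <<'E'
from h import *
import pickle
d=pickle.load(open("w4.pkl","rb"));D=pickle.load(open("D0.pkl","rb"))
print(tri(d,(275,159),D["scene"],(335.9,216.4)),onz(d,275,159,27))
P=np.array([onz(d,u,v,17)[:2] for u,v in((152,101),(305,93),(306,255),(176,257))]);print(P.round(1).tolist(),P.mean(0))
print("ridge",onz(d,235,185,39))
plan((679,-159,60,71,4),(679,-159,30,71,2))
E
```

```text
(array([ 679.5476537 , -158.58590806,   29.4990408 ]), np.float64(2.651219318140591)) [ 678.70683245 -158.01804051   27.        ]
[[578.3, -63.5], [727.5, -105.7], [678.4, -282.5], [529.8, -235.5]] [ 628.50036815 -171.79497238]
ridge [ 631.53049441 -168.27722688   39.        ]
{'tx': np.float64(0.012), 'ty': np.float64(0.015), 'tz': np.float64(0.114), 'twist': np.float64(0.001)}
{'tx': np.float64(0.012), 'ty': np.float64(0.015), 'tz': np.float64(0.114), 'twist': np.float64(0.001)}
{'tx': np.float64(0.012), 'ty': np.float64(0.015), 'tz': np.float64(0.114), 'twist': np.float64(0.001)}
{'tx': np.float64(0.012), 'ty': np.float64(0.015), 'tz': np.float64(0.114), 'twist': np.float64(0.001)}
-
{'tx': np.float64(0.0), 'ty': np.float64(0.0), 'tz': np.float64(0.05), 'twist': np.float64(-0.0)}
{'tx': np.float64(0.0), 'ty': np.float64(0.0), 'tz': np.float64(0.05), 'twist': np.float64(-0.0)}
-
```

Emit:
{"api": "carry_out", "payload": {"moves": [{"tx": 0.012,"ty": 0.015,"tz": 0.114,"twist": 0.001,"fingers": 0.45},{"tx": 0.012,"ty": 0.015,"tz": 0.114,"twist": 0.001,"fingers": 0.45},{"tx": 0.012,"ty": 0.015,"tz": 0.114,"twist": 0,"fingers": 0.45},{"tx": 0.012,"ty": 0.015,"tz": 0.114,"twist": 0,"fingers": 0.45},{"tx": 0,"ty": 0,"tz": 0.05,"twist": 0,"fingers": 0.45},{"tx": 0,"ty": 0,"tz": 0.05,"twist": 0,"fingers": 0.45},{"tx": 0,"ty": 0,"tz": 0,"twist": 0,"fingers": 0.1},{"tx": 0,"ty": 0,"tz": 0,"twist": 0,"fingers": 0.1},{"tx": 0,"ty": 0,"tz": 0,"twist": 0,"fingers": 0.1},{"tx": 0,"ty": 0,"tz": 0,"twist": 0,"fingers": 0.1}]}}

```text
clock: 10.4
eef_pos: [680.0, -158.1, 32.9]
tool_rot: [-3.139, 0.002, 1.243]
force: [0.3, 0.7, -0.6]
width: 18.7
gripper_force: 58.6
```

```bash
python3 - <<'E'
from h import *
s=st(); x,y,z=s["eef_pos"]
a=np.radians(107);ey=np.array([np.cos(a),np.sin(a)]);ex=np.array([ey[1],-ey[0]])
g=np.array([421.5,184.5])+33*ex+18*ey;print(g)
plan((x,y,190,73,4),(530,-60,230,85,4),(g[0],g[1],160,107,7))
E
```

```text
clock 10.4
qpos [-0.199  1.091  0.772  1.513 -0.89   0.918  0.54 ]
eef_pos [ 680.014 -158.095   32.875]
tool_rot [-3.139e+00  2.000e-03  1.243e+00]
force [ 0.285  0.685 -0.626]
width 18.652
gripper_force 58.607
[447.79536626 211.36175186]
{'tx': np.float64(0.0), 'ty': np.float64(0.0), 'tz': np.float64(-0.131), 'twist': np.float64(-0.002)}
{'tx': np.float64(0.0), 'ty': np.float64(0.0), 'tz': np.float64(-0.131), 'twist': np.float64(-0.002)}
{'tx': np.float64(0.0), 'ty': np.float64(0.0), 'tz': np.float64(-0.131), 'twist': np.float64(-0.002)}
{'tx': np.float64(0.0), 'ty': np.float64(0.0), 'tz': np.float64(-0.131), 'twist': np.float64(-0.002)}
-
{'tx': np.float64(0.042), 'ty': np.float64(-0.143), 'tz': np.float64(-0.033), 'twist': np.float64(-0.017)}
{'tx': np.float64(0.049), 'ty': np.float64(-0.141), 'tz': np.float64(-0.033), 'twist': np.float64(-0.017)}
{'tx': np.float64(0.056), 'ty': np.float64(-0.138), 'tz': np.float64(-0.033), 'twist': np.float64(-0.017)}
{'tx': np.float64(0.064), 'ty': np.float64(-0.135), 'tz': np.float64(-0.033), 'twist': np.float64(-0.017)}
-
{'tx': np.float64(0.125), 'ty': np.float64(-0.05), 'tz': np.float64(0.033), 'twist': np.float64(-0.017)}
{'tx': np.float64(0.128), 'ty': np.float64(-0.043), 'tz': np.float64(0.033), 'twist': np.float64(-0.017)}
{'tx': np.float64(0.13), 'ty': np.float64(-0.036), 'tz': np.float64(0.033), 'twist': np.float64(-0.017)}
{'tx': np.float64(0.132), 'ty': np.float64(-0.029), 'tz': np.float64(0.033), 'twist': np.float64(-0.017)}
{'tx': np.float64(0.133), 'ty': np.float64(-0.022), 'tz': np.float64(0.033), 'twist': np.float64(-0.017)}
{'tx': np.float64(0.134), 'ty': np.float64(-0.014), 'tz': np.float64(0.033), 'twist': np.float64(-0.017)}
{'tx': np.float64(0.135), 'ty': np.float64(-0.007), 'tz': np.float64(0.033), 'twist': np.float64(-0.017)}
-
```

Emit:
{"api": "carry_out", "payload": {"moves": [{"tx": 0,"ty": 0,"tz": -0.131,"twist": -0.002,"fingers": 0.1},{"tx": 0,"ty": 0,"tz": -0.131,"twist": -0.002,"fingers": 0.1},{"tx": 0,"ty": 0,"tz": -0.131,"twist": -0.002,"fingers": 0.1},{"tx": 0,"ty": 0,"tz": -0.131,"twist": -0.002,"fingers": 0.1},{"tx": 0.042,"ty": -0.143,"tz": -0.033,"twist": -0.017,"fingers": 0.1},{"tx": 0.049,"ty": -0.141,"tz": -0.033,"twist": -0.017,"fingers": 0.1},{"tx": 0.056,"ty": -0.138,"tz": -0.033,"twist": -0.017,"fingers": 0.1},{"tx": 0.064,"ty": -0.135,"tz": -0.033,"twist": -0.017,"fingers": 0.1}]}}

```text
clock: 11.4
eef_pos: [529.9, -58.2, 230.0]
tool_rot: [-3.139, 0.001, 1.483]
force: [0.2, 1.4, 1.0]
width: 18.5
gripper_force: 58.9
```

Emit:
{"api": "carry_out", "payload": {"moves": [{"tx": 0.125,"ty": -0.05,"tz": 0.033,"twist": -0.017,"fingers": 0.1},{"tx": 0.128,"ty": -0.043,"tz": 0.033,"twist": -0.017,"fingers": 0.1},{"tx": 0.13,"ty": -0.036,"tz": 0.033,"twist": -0.017,"fingers": 0.1},{"tx": 0.132,"ty": -0.029,"tz": 0.033,"twist": -0.017,"fingers": 0.1},{"tx": 0.133,"ty": -0.022,"tz": 0.033,"twist": -0.017,"fingers": 0.1},{"tx": 0.134,"ty": -0.014,"tz": 0.033,"twist": -0.017,"fingers": 0.1},{"tx": 0.135,"ty": -0.007,"tz": 0.033,"twist": -0.017,"fingers": 0.1},{"tx": 0,"ty": 0,"tz": 0,"twist": 0,"fingers": 0.1}]}}

```text
clock: 12.4
eef_pos: [449.0, 216.2, 159.3]
tool_rot: [-3.136, -0.001, 1.862]
force: [0.5, -0.1, 1.4]
width: 18.7
gripper_force: 58.9
```

```bash
python3 - <<'E'
from h import *
import pickle
s=st(); d=cam("wrist"); pickle.dump(d,open("w5.pkl","wb")); cv2.imwrite("pics/w5.png",d["color"])
g=[447.8,211.4]
plan((g[0],g[1],70,107,3),(g[0],g[1],20,107,4))
E
```

```text
clock 12.4
qpos [-1.011  0.675  0.794  2.027 -0.718  0.747  0.523]
eef_pos [449.046 216.186 159.279]
tool_rot [-3.136e+00 -1.000e-03  1.862e+00]
force [ 0.52  -0.129  1.373]
width 18.671
gripper_force 58.899
{'tx': np.float64(-0.002), 'ty': np.float64(-0.003), 'tz': np.float64(0.1), 'twist': np.float64(-0.001)}
{'tx': np.float64(-0.002), 'ty': np.float64(-0.003), 'tz': np.float64(0.1), 'twist': np.float64(-0.001)}
{'tx': np.float64(-0.002), 'ty': np.float64(-0.003), 'tz': np.float64(0.1), 'twist': np.float64(-0.001)}
-
{'tx': np.float64(0.0), 'ty': np.float64(0.0), 'tz': np.float64(0.042), 'twist': np.float64(-0.0)}
{'tx': np.float64(0.0), 'ty': np.float64(0.0), 'tz': np.float64(0.042), 'twist': np.float64(-0.0)}
{'tx': np.float64(0.0), 'ty': np.float64(0.0), 'tz': np.float64(0.042), 'twist': np.float64(-0.0)}
{'tx': np.float64(0.0), 'ty': np.float64(0.0), 'tz': np.float64(0.042), 'twist': np.float64(-0.0)}
-
```

View pics/w5.png

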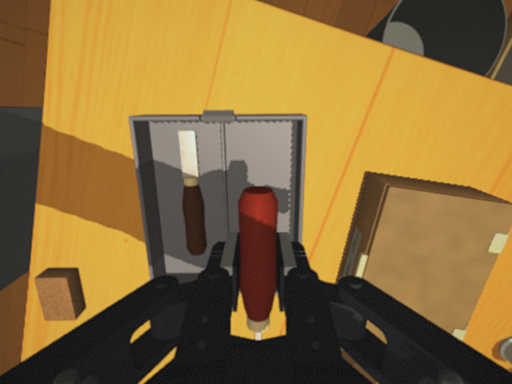

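The red beveler is held at (258,245) over the far lane. The skiver lies in the near lane at (192,190), still roughly lengthwise. I'll lower the beveler.

Emit:
{"api": "carry_out", "payload": {"moves": [{"tx": -0.002,"ty": -0.003,"tz": 0.1,"twist": -0.001,"fingers": 0.1},{"tx": -0.002,"ty": -0.003,"tz": 0.1,"twist": -0.001,"fingers": 0.1},{"tx": -0.002,"ty": -0.003,"tz": 0.1,"twist": -0.001,"fingers": 0.1},{"tx": 0,"ty": 0,"tz": 0.042,"twist": 0,"fingers": 0.1},{"tx": 0,"ty": 0,"tz": 0.042,"twist": 0,"fingers": 0.1},{"tx": 0,"ty": 0,"tz": 0.042,"twist": 0,"fingers": 0.1},{"tx": 0,"ty": 0,"tz": 0.034,"twist": 0,"fingers": 0.1},{"tx": 0,"ty": 0,"tz": 0,"twist": 0,"fingers": 0.1}]}}

```text
clock: 13.45
eef_pos: [447.9, 210.0, 21.5]
tool_rot: [-3.137, 0.0, 1.865]
force: [-0.6, -0.1, -1.1]
width: 18.4
gripper_force: 58.9
```

Emit:
{"api": "carry_out", "payload": {"moves": [{"tx": 0,"ty": 0,"tz": 0,"twist": 0,"fingers": 0.35},{"tx": 0,"ty": 0,"tz": 0,"twist": 0,"fingers": 0.35},{"tx": 0,"ty": 0,"tz": 0,"twist": 0,"fingers": 0.35},{"tx": 0,"ty": 0,"tz": -0.05,"twist": 0,"fingers": 0.35},{"tx": 0,"ty": 0,"tz": -0.1,"twist": 0,"fingers": 0.35},{"tx": 0,"ty": 0,"tz": -0.15,"twist": 0,"fingers": 0.5},{"tx": 0,"ty": 0,"tz": -0.18,"twist": 0,"fingers": 0.5},{"tx": 0,"ty": 0,"tz": -0.18,"twist": 0,"fingers": 0.5},{"tx": 0,"ty": 0,"tz": -0.04,"twist": 0,"fingers": 0.5},{"tx": 0,"ty": 0,"tz": 0,"twist": 0,"fingers": 0.5}]}}

```text
clock: 14.7
eef_pos: [448.8, 210.8, 232.2]
tool_rot: [-3.138, -0.001, 1.866]
force: [0.1, -0.9, -0.2]
width: 42.7
gripper_force: 0.0
```

```bash
python3 - <<'E'
from h import *
import pickle
s=st(); d=cam("wrist"); pickle.dump(d,open("w6.pkl","wb"));e=cam("top");pickle.dump(e,open("t6.pkl","wb"))
c=np.hstack([d["color"][20:320,120:420],cv2.resize(e["color"][170:290,120:240],(300,300),interpolation=cv2.INTER_CUBIC)])
cv2.imwrite("pics/w6.png",c)
plan((530,-40,235,86,5),(628,-172,180,74,4))
E
```

```text
clock 14.7
qpos [-1.088  0.578  0.912  1.963 -0.588  0.893  0.428]
eef_pos [448.759 210.819 232.22 ]
tool_rot [-3.138e+00 -1.000e-03  1.866e+00]
force [ 0.114 -0.942 -0.202]
width 42.663
gripper_force 0.0
{'tx': np.float64(-0.176), 'ty': np.float64(0.004), 'tz': np.float64(-0.003), 'twist': np.float64(0.023)}
{'tx': np.float64(-0.175), 'ty': np.float64(0.017), 'tz': np.float64(-0.003), 'twist': np.float64(0.023)}
{'tx': np.float64(-0.173), 'ty': np.float64(0.029), 'tz': np.float64(-0.003), 'twist': np.float64(0.023)}
{'tx': np.float64(-0.171), 'ty': np.float64(0.042), 'tz': np.float64(-0.003), 'twist': np.float64(0.023)}
{'tx': np.float64(-0.167), 'ty': np.float64(0.054), 'tz': np.float64(-0.003), 'twist': np.float64(0.023)}
-
{'tx': np.float64(-0.104), 'ty': np.float64(0.089), 'tz': np.float64(0.046), 'twist': np.float64(0.017)}
{'tx': np.float64(-0.099), 'ty': np.float64(0.094), 'tz': np.float64(0.046), 'twist': np.float64(0.017)}
{'tx': np.float64(-0.094), 'ty': np.float64(0.1), 'tz': np.float64(0.046), 'twist': np.float64(0.017)}
{'tx': np.float64(-0.089), 'ty': np.float64(0.104), 'tz': np.float64(0.046), 'twist': np.float64(0.017)}
-
```

View pics/w6.png

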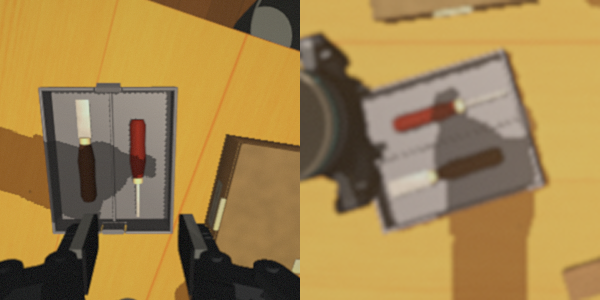

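Both tools lie lengthwise, one in each lane: skiver at (85,150), beveler at (138,160) in the left crop. Next I'll go to the lid and refine the box pose from the unobstructed view.

Emit:
{"api": "carry_out", "payload": {"moves": [{"tx": -0.176,"ty": 0.004,"tz": -0.003,"twist": 0.023,"fingers": 0.5},{"tx": -0.175,"ty": 0.017,"tz": -0.003,"twist": 0.023,"fingers": 0.5},{"tx": -0.173,"ty": 0.029,"tz": -0.003,"twist": 0.023,"fingers": 0.5},{"tx": -0.171,"ty": 0.042,"tz": -0.003,"twist": 0.023,"fingers": 0.5},{"tx": -0.167,"ty": 0.054,"tz": -0.003,"twist": 0.023,"fingers": 0.5},{"tx": -0.104,"ty": 0.089,"tz": 0.046,"twist": 0.017,"fingers": 0.5},{"tx": -0.099,"ty": 0.094,"tz": 0.046,"twist": 0.017,"fingers": 0.5},{"tx": -0.094,"ty": 0.1,"tz": 0.046,"twist": 0.017,"fingers": 0.5},{"tx": -0.089,"ty": 0.104,"tz": 0.046,"twist": 0.017,"fingers": 0.5},{"tx": 0,"ty": 0,"tz": 0,"twist": 0,"fingers": 0.5}]}}

```text
clock: 16.05
eef_pos: [627.8, -175.3, 177.6]
tool_rot: [-3.134, 0.005, 1.286]
force: [-0.7, 0.6, 0.2]
width: 42.9
gripper_force: 0.0
```

```bash
cat > fit.py <<'E'
from h import *
import pickle
def rect(d,z,poly,seed):
    """outer corners of the grey thing in polygon region: line fits to the hull sides, on plane z"""
    hsv=cv2.cvtColor(d["color"],cv2.COLOR_BGR2HSV)
    m=((hsv[...,1]<95)).astype(np.uint8)
    r=np.zeros_like(m);cv2.fillPoly(r,[np.array(poly,np.int32)],1)
    m=cv2.morphologyEx(m&r,cv2.MORPH_CLOSE,np.ones((7,7)))
    n,l,s,c=cv2.connectedComponentsWithStats(m);i=l[seed[1],seed[0]]
    cs,_=cv2.findContours((l==i).astype(np.uint8),cv2.RETR_EXTERNAL,cv2.CHAIN_APPROX_NONE)
    ct=max(cs,key=cv2.contourArea)[:,0].astype(float)
    W=np.array([onz(d,u,v,z)[:2] for u,v in ct],np.float32)
    B=cv2.boxPoints(cv2.minAreaRect(W)); L=[]
    cen=B.mean(0)
    for k in range(4):
        a,b=B[k],B[(k+1)%4];t=(b-a)/np.linalg.norm(b-a);nn=np.array([-t[1],t[0]])
        if nn@(cen-a)<0: nn=-nn
        s=(W-a)@t/np.linalg.norm(b-a);q=W[(abs((W-a)@nn)<7)&(((s>.1)&(s<.38))|((s>.62)&(s<.9)))]
        for _ in range(3):
            v=cv2.fitLine(q,cv2.DIST_HUBER,0,.01,.01).ravel();e=(q-v[2:])@np.array([-v[1],v[0]]);q=q[abs(e)<2]
        L.append((v,len(q)))
    C=[]
    for k in range(4):
        v,w=L[k][0],L[(k+1)%4][0]
        t=np.linalg.solve(np.stack([v[:2],-w[:2]],1),w[2:]-v[2:]);C.append(v[2:]+t[0]*v[:2])
    C=np.array(C);print("corners",C.round(1).tolist(),"centre",C.mean(0).round(1),"len",[np.linalg.norm(C[k]-C[k-1]).round(1) for k in range(4)],
      "ang",[np.degrees(np.arctan2(v[1],v[0])).round(1)%180 for v,_ in L],[n for _,n in L])
E
python3 - <<'E'
from fit import *
d=pickle.load(open("w3.pkl","rb")); rect(d,40,[(205,60),(370,60),(358,245),(208,245)],(310,150))
d=pickle.load(open("w5.pkl","rb"))
d=cam("wrist");pickle.dump(d,open("w7.pkl","wb"));s=st()
C=[proj(d,(628+93*a*np.cos(1.293)+80*b*np.sin(1.293),-173+93*a*np.sin(1.293)-80*b*np.cos(1.293),15)) for a,b in((1.15,1.15),(1.15,-1.15),(-1.15,-1.15),(-1.15,1.15))]
print(np.round(C)); cc=np.mean(C,0).astype(int)
rect(d,17,C,(cc[0]+20,cc[1]))
cv2.imwrite("pics/w7.png",d["color"])
E
```

```text
corners [[381.70001220703125, 64.5999984741211], [521.7000122070312, 107.0999984741211], [465.8999938964844, 289.79998779296875], [325.0, 246.0]] centre [423.6 176.9] len [np.float32(190.0), np.float32(146.3), np.float32(191.0), np.float32(147.6)] ang [np.float32(107.4), np.float32(16.9), np.float32(107.0), np.float32(17.3)] [97, 22, 98, 83]
clock 16.1
qpos [-0.241  0.873  0.889  1.584 -0.744  1.062  0.572]
eef_pos [ 627.574 -173.289  178.33 ]
tool_rot [-3.134e+00  3.000e-03  1.288e+00]
force [0.167 0.338 0.53 ]
width 43.099
gripper_force 0.0
[[359.  61.]
 [159.  63.]
 [180. 266.]
 [340. 265.]]Traceback (most recent call last):
  File "<stdin>", line 7, in <module>
  File "fit.py", line 20, in rect
    v=cv2.fitLine(q,cv2.DIST_HUBER,0,.01,.01).ravel();e=(q-v[2:])@np.array([-v[1],v[0]]);q=q[abs(e)<2]
      ~~~~~~~~~~~^^^^^^^^^^^^^^^^^^^^^^^^^^^^
cv2.error: OpenCV(4.12.0) /io/opencv/modules/imgproc/src/linefit.cpp:50: error: (-215:Assertion failed) count > 0 in function 'fitLine2D_wods'
```

```bash
python3 - <<'E'
from h import *
import pickle
d=pickle.load(open("w7.pkl","rb"));hsv=cv2.cvtColor(d["color"],cv2.COLOR_BGR2HSV);S=cv2.GaussianBlur(hsv[...,1],(3,3),0).astype(int);V=hsv[...,2]
for c in(215,235,255,275,295):
    col=S[:,c];up=[r for r in range(40,160) if col[r]>=110 and col[r+1]<110];dn=[r for r in range(160,300) if col[r]<110 and col[r+1]>=110]
    print("col",c,up,dn,[onz(d,c,up[-1]+.7,15)[:2].round(1)] if up else "",[onz(d,c,dn[0]+.5,15)[:2].round(1)] if dn else "")
for r in(100,130,160,190,220):
    row=S[r];l=[c for c in range(100,256) if row[c]>=110 and row[c+1]<110];q=[c for c in range(256,420) if row[c]<110 and row[c+1]>=110]
    print("row",r,l,q,onz(d,l[-1]+.7,r,15)[:2].round(1) if l else "",onz(d,q[0]+.5,r,15)[:2].round(1) if q else "")
print(proj(d,(628,-173,39)))
E
```

```text
col 215 [79] [277] [array([613.8, -73.1])] [array([ 544.1, -276.8])]
col 235 [79] [254] [array([631.8, -78.4])] [array([ 575.6, -254.7])]
col 255 [79] [254] [array([649.9, -83.7])] [array([ 597.4, -261. ])]
col 275 [78] [254] [array([668.2, -88.1])] [array([ 619.1, -267.2])]
col 295 [78] [254] [array([686.2, -93.5])] [array([ 640.9, -273.5])]
row 100 [174] [340] [570.7 -79.5] [ 723.3 -124.2]
row 130 [177] [338] [ 563.2 -106.7] [ 715.8 -151.4]
row 160 [180] [336] [ 555.2 -135.7] [ 707.9 -180.3]
row 190 [183] [334] [ 546.7 -166.7] [ 699.4 -211.1]
row 220 [186] [332] [ 537.8 -199.7] [ 690.3 -243.9]
[259.15657464 180.74189267]
```

```bash
python3 - <<'E'
from h import *
import pickle
for f in("w3.pkl","w6.pkl"):
    d=pickle.load(open(f,"rb"));S=cv2.GaussianBlur(cv2.cvtColor(d["color"],cv2.COLOR_BGR2HSV)[...,1],(3,3),0).astype(int)
    a=np.radians(107.1);ey=np.array([np.cos(a),np.sin(a)]);ex=np.array([ey[1],-ey[0]]);c=np.array([422,185.])
    def edge(o,dr):  # walk outward in world on z=40, find grey->wood
        T=np.arange(-14,14,.25);v=[]
        for t in T:
            p=o+dr*t; u=proj(d,(*p,40)); v.append(cv2.getRectSubPix(S.astype(np.float32),(1,1),tuple(map(float,u)))[0,0])
        v=np.array(v); k=[i for i in range(1,len(T)) if v[i-1]<110<=v[i]]
        return T[k[0]] if k else np.nan
    for n,o0,dr,al in(("+x",75*ex,ex,ey),("-x",-75*ex,-ex,ey),("+y",88*ey,ey,ex),("-y",-88*ey,-ey,ex)):
        print(f,n,[float(edge(c+o0+al*s,dr)) for s in(-60,-45,-30,30,45,60)])
s=st()
plan((627.2,-173.3,60,74.5,3),(627.2,-173.3,31,74.5,2))
E
```

```text
w3.pkl +x [-1.5, -1.5, -1.25, -1.25, -1.25, -1.5]
w3.pkl -x [0.25, 0.25, 0.25, 0.5, 0.5, 0.5]
w3.pkl +y [-0.25, -0.25, -0.25, -0.25, -0.25, -0.25]
w3.pkl -y [-0.75, -0.75, -0.75, -0.75, -0.75, -0.75]
w6.pkl +x [-1.0, -1.0, -0.75, -0.75, -1.0, -0.75]
w6.pkl -x [-0.5, -0.25, -0.25, 0.0, 0.0, 0.0]
w6.pkl +y [0.25, 0.0, 0.0, 0.0, 0.0, 0.25]
w6.pkl -y [nan, nan, nan, -0.5, -0.5, -0.5]
clock 16.1
qpos [-0.241  0.873  0.889  1.584 -0.744  1.062  0.572]
eef_pos [ 627.574 -173.289  178.33 ]
tool_rot [-3.134e+00  3.000e-03  1.288e+00]
force [0.167 0.338 0.53 ]
width 43.099
gripper_force 0.0
{'tx': np.float64(-0.0), 'ty': np.float64(-0.0), 'tz': np.float64(0.131), 'twist': np.float64(-0.001)}
{'tx': np.float64(-0.0), 'ty': np.float64(-0.0), 'tz': np.float64(0.131), 'twist': np.float64(-0.001)}
{'tx': np.float64(-0.0), 'ty': np.float64(-0.0), 'tz': np.float64(0.131), 'twist': np.float64(-0.001)}
-
{'tx': np.float64(0.0), 'ty': np.float64(0.0), 'tz': np.float64(0.048), 'twist': np.float64(-0.0)}
{'tx': np.float64(0.0), 'ty': np.float64(0.0), 'tz': np.float64(0.048), 'twist': np.float64(-0.0)}
-
```

Emit:
{"api": "carry_out", "payload": {"moves": [{"tx": 0,"ty": 0,"tz": 0.131,"twist": -0.001,"fingers": 0.5},{"tx": 0,"ty": 0,"tz": 0.131,"twist": -0.001,"fingers": 0.5},{"tx": 0,"ty": 0,"tz": 0.131,"twist": -0.001,"fingers": 0.5},{"tx": 0,"ty": 0,"tz": 0.05,"twist": -0.001,"fingers": 0.5},{"tx": 0,"ty": 0,"tz": 0.05,"twist": 0,"fingers": 0.5},{"tx": 0,"ty": 0,"tz": 0,"twist": 0,"fingers": 0.5},{"tx": 0,"ty": 0,"tz": 0,"twist": 0,"fingers": 0.05},{"tx": 0,"ty": 0,"tz": 0,"twist": 0,"fingers": 0.05},{"tx": 0,"ty": 0,"tz": 0,"twist": 0,"fingers": 0.05},{"tx": 0,"ty": 0,"tz": 0,"twist": 0,"fingers": 0.05}]}}

```text
clock: 17.35
eef_pos: [629.3, -172.7, 34.8]
tool_rot: [-3.141, 0.002, 1.302]
force: [-0.4, 1.3, 6.3]
width: 12.3
gripper_force: 61.6
```

```bash
python3 - <<'E'
from h import *
s=st(); x,y,z=s["eef_pos"]
plan((x,y,250,74.5,4),(530,-20,252,87,5),(421.3,185.1,240,107.1,5))
E
```

```text
clock 17.35
qpos [-0.179  1.034  0.744  1.658 -0.905  0.83   0.703]
eef_pos [ 629.345 -172.688   34.768]
tool_rot [-3.141e+00  2.000e-03  1.302e+00]
force [-0.449  1.339  6.324]
width 12.319
gripper_force 61.562
{'tx': np.float64(0.0), 'ty': np.float64(0.0), 'tz': np.float64(-0.179), 'twist': np.float64(0.0)}
{'tx': np.float64(0.0), 'ty': np.float64(0.0), 'tz': np.float64(-0.179), 'twist': np.float64(0.0)}
{'tx': np.float64(0.0), 'ty': np.float64(0.0), 'tz': np.float64(-0.179), 'twist': np.float64(0.0)}
{'tx': np.float64(0.0), 'ty': np.float64(0.0), 'tz': np.float64(-0.179), 'twist': np.float64(0.0)}
-
{'tx': np.float64(0.08), 'ty': np.float64(-0.091), 'tz': np.float64(-0.001), 'twist': np.float64(-0.014)}
{'tx': np.float64(0.084), 'ty': np.float64(-0.087), 'tz': np.float64(-0.001), 'twist': np.float64(-0.014)}
{'tx': np.float64(0.088), 'ty': np.float64(-0.084), 'tz': np.float64(-0.001), 'twist': np.float64(-0.014)}
{'tx': np.float64(0.092), 'ty': np.float64(-0.08), 'tz': np.float64(-0.001), 'twist': np.float64(-0.014)}
{'tx': np.float64(0.095), 'ty': np.float64(-0.076), 'tz': np.float64(-0.001), 'twist': np.float64(-0.014)}
-
{'tx': np.float64(0.133), 'ty': np.float64(-0.08), 'tz': np.float64(0.008), 'twist': np.float64(-0.022)}
{'tx': np.float64(0.138), 'ty': np.float64(-0.07), 'tz': np.float64(0.008), 'twist': np.float64(-0.022)}
{'tx': np.float64(0.143), 'ty': np.float64(-0.06), 'tz': np.float64(0.008), 'twist': np.float64(-0.022)}
{'tx': np.float64(0.146), 'ty': np.float64(-0.05), 'tz': np.float64(0.008), 'twist': np.float64(-0.022)}
{'tx': np.float64(0.15), 'ty': np.float64(-0.04), 'tz': np.float64(0.008), 'twist': np.float64(-0.022)}
-
```

Emit:
{"api": "carry_out", "payload": {"moves": [{"tx": 0,"ty": 0,"tz": -0.08,"twist": 0,"fingers": 0.05},{"tx": 0,"ty": 0,"tz": -0.16,"twist": 0,"fingers": 0.05},{"tx": 0,"ty": 0,"tz": -0.16,"twist": 0,"fingers": 0.05},{"tx": 0,"ty": 0,"tz": -0.16,"twist": 0,"fingers": 0.05},{"tx": 0,"ty": 0,"tz": -0.16,"twist": 0,"fingers": 0.05},{"tx": 0,"ty": 0,"tz": 0,"twist": 0,"fingers": 0.05}]}}

```text
clock: 18.1
eef_pos: [630.8, -173.8, 255.0]
tool_rot: [3.136, 0.003, 1.302]
force: [-1.0, -0.6, -1.7]
width: 12.3
gripper_force: 60.7
```

Emit:
{"api": "carry_out", "payload": {"moves": [{"tx": 0.08,"ty": -0.091,"tz": 0,"twist": -0.014,"fingers": 0.05},{"tx": 0.084,"ty": -0.087,"tz": 0,"twist": -0.014,"fingers": 0.05},{"tx": 0.088,"ty": -0.084,"tz": 0,"twist": -0.014,"fingers": 0.05},{"tx": 0.092,"ty": -0.08,"tz": 0,"twist": -0.014,"fingers": 0.05},{"tx": 0.095,"ty": -0.076,"tz": 0,"twist": -0.014,"fingers": 0.05},{"tx": 0.133,"ty": -0.08,"tz": 0.008,"twist": -0.022,"fingers": 0.05},{"tx": 0.138,"ty": -0.07,"tz": 0.008,"twist": -0.022,"fingers": 0.05},{"tx": 0.143,"ty": -0.06,"tz": 0.008,"twist": -0.022,"fingers": 0.05},{"tx": 0.146,"ty": -0.05,"tz": 0.008,"twist": -0.022,"fingers": 0.05},{"tx": 0.15,"ty": -0.04,"tz": 0.008,"twist": -0.022,"fingers": 0.05},{"tx": 0,"ty": 0,"tz": 0,"twist": 0,"fingers": 0.05}]}}

```text
clock: 19.48
eef_pos: [417.0, 188.8, 236.7]
tool_rot: [-3.134, -0.002, 1.875]
force: [0.2, -0.5, -1.6]
width: 12.5
gripper_force: 60.6
```

```bash
cat > le.py <<'E'
from h import *
import pickle
def lid_edges(d,c,yaw,zt,half=(79.5,92.5),R=16,n=("+x","-x","+y")):
    """gradient maxima crossing outward from expected rectangle edges"""
    G=cv2.GaussianBlur(d["color"],(3,3),0).astype(np.float32)
    ey=np.array([np.cos(yaw),np.sin(yaw)]);ex=np.array([ey[1],-ey[0]])
    for nm,o0,dr,al in(("+x",half[0]*ex,ex,ey),("-x",-half[0]*ex,-ex,ey),("+y",half[1]*ey,ey,ex),("-y",-half[1]*ey,-ey,ex)):
        if nm not in n: continue
        r=[]
        for s in(-60,-40,-20,0,20,40,60):
            T=np.arange(-R,R,.5);v=[]
            for t in T:
                u=proj(d,(*(c+o0+al*s+dr*t),zt));v.append(cv2.getRectSubPix(cv2.cvtColor(G.astype(np.uint8),cv2.COLOR_BGR2HSV)[...,1],(1,1),tuple(map(float,u)))[0,0])
            v=np.array(v,int);k=[i for i in range(2,len(T)) if v[i-2]<110<=v[i]]
            r.append((s,float(T[k[0]]) if k else None,))
        print(nm,r)
E
python3 - <<'E'
from le import *
s=st(); d=cam("wrist");pickle.dump(d,open("w8.pkl","wb"));cv2.imwrite("pics/w8.png",d["color"]);e=cam("scene");pickle.dump(e,open("s8.pkl","wb"));
x,y,z=s["eef_pos"];zt=z-34.8+15
for zz in(zt,): lid_edges(d,np.array([x,y]),s["tool_rot"][2],zz)
cv2.imwrite("pics/v8.png",np.hstack([cv2.resize(d["color"],(400,300)),cv2.resize(e["color"],(400,300))]))
E
```

```text
clock 19.475
qpos [-1.119  0.521  0.939  2.048 -0.561  0.858  0.448]
eef_pos [416.969 188.821 236.704]
tool_rot [-3.134e+00 -2.000e-03  1.875e+00]
force [ 0.218 -0.52  -1.623]
width 12.547
gripper_force 60.594
+x [(-60, None), (-40, -0.5), (-20, -0.5), (0, -0.5), (20, -0.5), (40, -0.5), (60, -1.0)]
-x [(-60, None), (-40, 2.0), (-20, 1.5), (0, 2.0), (20, 2.0), (40, None), (60, None)]
+y [(-60, 0.0), (-40, 0.0), (-20, -0.5), (0, -0.5), (20, -0.5), (40, -0.5), (60, -0.5)]
```

View pics/w8.png

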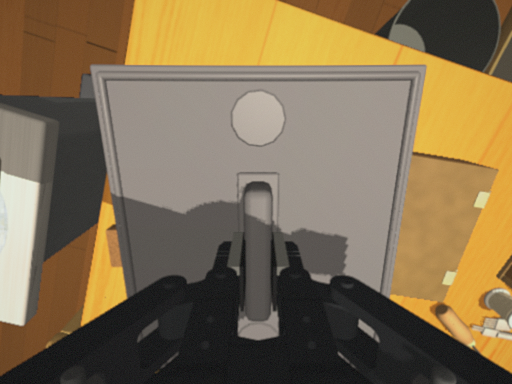

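The lid is held level by its ridge, with its far edge from (92,68) to (424,66). I have no pictures left, so from here I'll work from numbers only.

```bash
python3 - <<'E'
from h import *
plan((422.1,186.6,85,107.1,4))
E
```

```text
{'tx': np.float64(0.0), 'ty': np.float64(0.002), 'tz': np.float64(0.127), 'twist': np.float64(-0.0)}
{'tx': np.float64(0.0), 'ty': np.float64(0.002), 'tz': np.float64(0.127), 'twist': np.float64(-0.0)}
{'tx': np.float64(0.0), 'ty': np.float64(0.002), 'tz': np.float64(0.127), 'twist': np.float64(-0.0)}
{'tx': np.float64(0.0), 'ty': np.float64(0.002), 'tz': np.float64(0.127), 'twist': np.float64(-0.0)}
-
```

Emit:
{"api": "carry_out", "payload": {"moves": [{"tx": 0,"ty": 0.002,"tz": 0.127,"twist": 0,"fingers": 0.05},{"tx": 0,"ty": 0.002,"tz": 0.127,"twist": 0,"fingers": 0.05},{"tx": 0,"ty": 0.002,"tz": 0.127,"twist": 0,"fingers": 0.05},{"tx": 0,"ty": 0.002,"tz": 0.127,"twist": 0,"fingers": 0.05},{"tx": 0,"ty": 0,"tz": 0,"twist": 0,"fingers": 0.05},{"tx": 0,"ty": 0,"tz": 0,"twist": 0,"fingers": 0.05}]}}

```text
clock: 20.32
eef_pos: [422.9, 184.9, 86.2]
tool_rot: [-3.139, 0.001, 1.866]
force: [0.9, 0.9, -1.6]
width: 12.9
gripper_force: 60.5
```

```bash
python3 - <<'E'
from h import *
s=st();d=cam("wrist")
plan((422.1,186.6,85,107.1,1))
E
```

```text
clock 20.325
qpos [-0.877  0.734  0.616  2.172 -0.9    0.515  0.735]
eef_pos [422.895 184.917  86.169]
tool_rot [-3.139e+00  1.000e-03  1.866e+00]
force [ 0.851  0.858 -1.557]
width 12.857
gripper_force 60.498
{'tx': np.float64(0.005), 'ty': np.float64(-0.002), 'tz': np.float64(0.005), 'twist': np.float64(-0.001)}
-
```

Emit:
{"api": "carry_out", "payload": {"moves": [{"tx": 0.005,"ty": -0.002,"tz": 0.01,"twist": -0.001,"fingers": 0.05},{"tx": 0,"ty": 0,"tz": 0,"twist": 0,"fingers": 0.05},{"tx": 0,"ty": 0,"tz": 0,"twist": 0,"fingers": 0.05}]}}

```text
clock: 20.75
eef_pos: [420.8, 187.5, 82.5]
tool_rot: [-3.138, 0.0, 1.872]
force: [1.1, -0.5, -1.6]
width: 12.2
gripper_force: 60.5
```

```bash
python3 - <<'E'
from h import *
from le import lid_edges
d=cam("wrist"); s=st(); e=cam("scene"); import pickle; pickle.dump((d,e),open("w9.pkl","wb"))
x,y,z=s["eef_pos"]
lid_edges(d,np.array([x,y]),s["tool_rot"][2],z-18)
for _ in range(3): cam("top"); print(np.round(ctrl.read_state()["eef_pos"],2))
plan((422.1,186.6,72,107.1,2))
E
```

```text
clock 20.8
qpos [-0.875  0.738  0.604  2.175 -0.909  0.506  0.742]
eef_pos [420.809 187.376  82.388]
tool_rot [-3.138  0.     1.871]
force [ 0.028 -0.574 -1.317]
width 12.564
gripper_force 60.532
+x [(-60, None), (-40, 1.0), (-20, -1.5), (0, -1.5), (20, -1.5), (40, -1.5), (60, -1.5)]
-x [(-60, None), (-40, 3.0), (-20, 0.5), (0, 1.0), (20, 1.0), (40, 1.0), (60, 1.0)]
+y [(-60, -0.5), (-40, -0.5), (-20, -0.5), (0, -0.5), (20, -0.5), (40, -0.5), (60, -0.5)]
[420.79 187.28  82.27]
[420.75 187.22  82.21]
[420.74 187.21  82.19]
{'tx': np.float64(-0.002), 'ty': np.float64(0.002), 'tz': np.float64(0.017), 'twist': np.float64(0.0)}
{'tx': np.float64(-0.002), 'ty': np.float64(0.002), 'tz': np.float64(0.017), 'twist': np.float64(0.0)}
-
```

Emit:
{"api": "carry_out", "payload": {"moves": [{"tx": -0.003,"ty": 0.002,"tz": 0.004,"twist": 0,"fingers": 0.05},{"tx": -0.003,"ty": 0.002,"tz": 0.008,"twist": 0,"fingers": 0.05},{"tx": 0,"ty": 0,"tz": 0.008,"twist": 0,"fingers": 0.05},{"tx": 0,"ty": 0,"tz": 0.006,"twist": 0,"fingers": 0.05},{"tx": 0,"ty": 0,"tz": 0,"twist": 0,"fingers": 0.05},{"tx": 0,"ty": 0,"tz": 0,"twist": 0,"fingers": 0.05}]}}

```text
clock: 21.75
eef_pos: [422.4, 185.8, 74.3]
tool_rot: [-3.138, 0.0, 1.871]
force: [-0.4, -0.3, -1.2]
width: 12.5
gripper_force: 60.5
```

Emit:
{"api": "carry_out", "payload": {"moves": [{"tx": 0,"ty": 0,"tz": 0.007,"twist": 0,"fingers": 0.05},{"tx": 0,"ty": 0,"tz": 0.007,"twist": 0,"fingers": 0.05},{"tx": 0,"ty": 0,"tz": 0,"twist": 0,"fingers": 0.05}]}}

```text
clock: 22.12
eef_pos: [422.7, 185.7, 70.2]
tool_rot: [-3.138, 0.001, 1.871]
force: [0.5, -0.2, 0.5]
width: 12.3
gripper_force: 60.9
```

Emit:
{"api": "carry_out", "payload": {"moves": [{"tx": 0,"ty": 0,"tz": 0.007,"twist": 0,"fingers": 0.05},{"tx": 0,"ty": 0,"tz": 0.007,"twist": 0,"fingers": 0.05},{"tx": 0,"ty": 0,"tz": 0,"twist": 0,"fingers": 0.05}]}}

```text
clock: 22.5
eef_pos: [423.2, 185.8, 66.5]
tool_rot: [-3.14, 0.0, 1.871]
force: [-0.9, -0.1, 7.5]
width: 12.4
gripper_force: 61.8
```

Emit:
{"api": "carry_out", "payload": {"moves": [{"tx": 0,"ty": 0,"tz": 0.007,"twist": 0,"fingers": 0.05},{"tx": 0,"ty": 0,"tz": 0.007,"twist": 0,"fingers": 0.05},{"tx": 0,"ty": 0,"tz": 0,"twist": 0,"fingers": 0.05}]}}

```text
clock: 22.88
eef_pos: [422.2, 186.4, 61.3]
tool_rot: [-3.137, -0.0, 1.872]
force: [0.7, 2.0, -4.2]
width: 12.5
gripper_force: 60.1
```

Emit:
{"api": "carry_out", "payload": {"moves": [{"tx": 0,"ty": 0,"tz": 0.007,"twist": 0,"fingers": 0.05},{"tx": 0,"ty": 0,"tz": 0.007,"twist": 0,"fingers": 0.05},{"tx": 0,"ty": 0,"tz": 0,"twist": 0,"fingers": 0.05}]}}

```text
clock: 23.25
eef_pos: [422.2, 186.4, 60.5]
tool_rot: [-3.14, -0.004, 1.871]
force: [-6.0, 0.6, 41.5]
width: 12.6
gripper_force: 66.3
```

Emit:
{"api": "carry_out", "payload": {"moves": [{"tx": 0,"ty": 0,"tz": -0.012,"twist": 0,"fingers": 0.05},{"tx": 0,"ty": 0,"tz": 0,"twist": 0,"fingers": 0.4},{"tx": 0,"ty": 0,"tz": 0,"twist": 0,"fingers": 0.4},{"tx": 0,"ty": 0,"tz": -0.03,"twist": 0,"fingers": 0.4},{"tx": 0,"ty": 0,"tz": -0.07,"twist": 0,"fingers": 0.4},{"tx": 0,"ty": 0,"tz": -0.1,"twist": 0,"fingers": 0},{"tx": 0,"ty": 0,"tz": 0,"twist": 0,"fingers": 0},{"tx": 0,"ty": 0,"tz": 0,"twist": 0,"fingers": 0}]}}

```text
clock: 24.25
eef_pos: [422.2, 186.1, 121.0]
tool_rot: [-3.137, 0.0, 1.871]
force: [0.4, 0.3, -0.8]
width: -0.0
gripper_force: 0.0
```

```bash
python3 - <<'E'
from h import *
from le import lid_edges
import pickle
d=cam("wrist"); s=st(); pickle.dump(d,open("w10.pkl","wb"))
lid_edges(d,np.array([421.3,185.1]),np.radians(107.1),41,R=10,n=("+x","-x","+y","-y"))
c=np.array([422,185.8]);a=np.radians(107.1);ey=np.array([np.cos(a),np.sin(a)])
A=c+68*ey;B=c-68*ey;print(A,B)
plan((A[0],A[1],90,107.1,3),(A[0],A[1],60,107.1,2))
E
```

```text
clock 24.3
qpos [-0.937  0.684  0.704  2.151 -0.812  0.599  0.665]
eef_pos [422.025 185.913 120.717]
tool_rot [-3.137  0.     1.871]
force [-0.901  0.532  0.202]
width 0.07
gripper_force 0.0
+x [(-60, 0.5), (-40, 0.5), (-20, 0.5), (0, 0.5), (20, 0.5), (40, 0.5), (60, 0.0)]
-x [(-60, 0.0), (-40, 0.5), (-20, 0.5), (0, 0.5), (20, 0.5), (40, 0.5), (60, 0.5)]
+y [(-60, 0.0), (-40, 0.0), (-20, 0.0), (0, 0.5), (20, 0.5), (40, 0.5), (60, 0.5)]
-y [(-60, None), (-40, None), (-20, None), (0, 4.5), (20, None), (40, None), (60, None)]
[402.00525788 250.79392501] [441.99474212 120.80607499]
{'tx': np.float64(0.075), 'ty': np.float64(0.0), 'tz': np.float64(0.034), 'twist': np.float64(0.0)}
{'tx': np.float64(0.075), 'ty': np.float64(0.0), 'tz': np.float64(0.034), 'twist': np.float64(0.0)}
{'tx': np.float64(0.075), 'ty': np.float64(-0.0), 'tz': np.float64(0.034), 'twist': np.float64(0.0)}
-
{'tx': np.float64(0.0), 'ty': np.float64(0.0), 'tz': np.float64(0.05), 'twist': np.float64(-0.0)}
{'tx': np.float64(0.0), 'ty': np.float64(0.0), 'tz': np.float64(0.05), 'twist': np.float64(-0.0)}
-
```

Emit:
{"api": "carry_out", "payload": {"moves": [{"tx": 0.075,"ty": 0,"tz": 0.034,"twist": 0,"fingers": 0},{"tx": 0.075,"ty": 0,"tz": 0.034,"twist": 0,"fingers": 0},{"tx": 0.075,"ty": 0,"tz": 0.034,"twist": 0,"fingers": 0},{"tx": 0,"ty": 0,"tz": 0.05,"twist": 0,"fingers": 0},{"tx": 0,"ty": 0,"tz": 0.05,"twist": 0,"fingers": 0},{"tx": 0,"ty": 0,"tz": 0.01,"twist": 0,"fingers": 0},{"tx": 0,"ty": 0,"tz": 0.007,"twist": 0,"fingers": 0},{"tx": 0,"ty": 0,"tz": 0,"twist": 0,"fingers": 0}]}}

```text
clock: 25.3
eef_pos: [402.6, 250.0, 55.6]
tool_rot: [-3.138, 0.0, 1.871]
force: [0.6, 0.2, 0.8]
width: -0.3
gripper_force: 0.0
```

Emit:
{"api": "carry_out", "payload": {"moves": [{"tx": 0,"ty": 0,"tz": 0.007,"twist": 0,"fingers": 0},{"tx": 0,"ty": 0,"tz": 0.004,"twist": 0,"fingers": 0},{"tx": 0,"ty": 0,"tz": 0,"twist": 0,"fingers": 0}]}}

```text
clock: 25.68
eef_pos: [402.8, 250.3, 53.9]
tool_rot: [-3.139, -0.002, 1.87]
force: [-2.8, -0.7, 19.9]
width: -0.1
gripper_force: 10.0
```

End a is solid at tip height ≈43 mm under 20 N, so it is home. Now end b.

Emit:
{"api": "carry_out", "payload": {"moves": [{"tx": 0,"ty": 0,"tz": -0.08,"twist": 0,"fingers": 0},{"tx": 0,"ty": 0,"tz": -0.1,"twist": 0,"fingers": 0},{"tx": -0.151,"ty": 0,"tz": 0,"twist": 0,"fingers": 0},{"tx": -0.151,"ty": 0,"tz": 0,"twist": 0,"fingers": 0},{"tx": -0.151,"ty": 0,"tz": 0,"twist": 0,"fingers": 0},{"tx": 0,"ty": 0,"tz": 0.08,"twist": 0,"fingers": 0},{"tx": 0,"ty": 0,"tz": 0.08,"twist": 0,"fingers": 0},{"tx": 0,"ty": 0,"tz": 0.012,"twist": 0,"fingers": 0},{"tx": 0,"ty": 0,"tz": 0,"twist": 0,"fingers": 0}]}}

```text
clock: 26.8
eef_pos: [442.6, 120.3, 54.9]
tool_rot: [-3.138, 0.0, 1.871]
force: [-0.4, -0.2, -0.2]
width: -0.4
gripper_force: 0.0
```

Emit:
{"api": "carry_out", "payload": {"moves": [{"tx": 0,"ty": 0,"tz": 0.007,"twist": 0,"fingers": 0},{"tx": 0,"ty": 0,"tz": 0.004,"twist": 0,"fingers": 0},{"tx": 0,"ty": 0,"tz": 0,"twist": 0,"fingers": 0}]}}

```text
clock: 27.18
eef_pos: [443.1, 120.5, 53.9]
tool_rot: [-3.141, -0.001, 1.871]
force: [-4.7, -0.5, 28.1]
width: 0.2
gripper_force: 14.1
```

Emit:
{"api": "carry_out", "payload": {"moves": [{"tx": 0,"ty": 0,"tz": -0.08,"twist": 0,"fingers": 0},{"tx": 0,"ty": 0,"tz": -0.15,"twist": 0,"fingers": 0},{"tx": 0,"ty": 0,"tz": -0.15,"twist": 0,"fingers": 0},{"tx": 0,"ty": 0,"tz": -0.1,"twist": 0,"fingers": 0},{"tx": 0,"ty": 0,"tz": 0,"twist": 0,"fingers": 0},{"tx": 0,"ty": 0,"tz": 0,"twist": 0,"fingers": 0}]}}

```text
clock: 27.92
eef_pos: [442.5, 121.1, 195.0]
tool_rot: [-3.137, -0.0, 1.872]
force: [0.6, -0.4, -0.4]
width: -0.3
gripper_force: 0.0
```

```bash
python3 - <<'E'
from h import *
from le import lid_edges
d=cam("wrist"); st()
lid_edges(d,np.array([421.3,185.1]),np.radians(107.1),41,R=10,n=("+x","-x","+y","-y"))
print(job.finish_job())
E
```

```text
clock 27.975
qpos [-0.897  0.574  0.853  2.095 -0.636  0.757  0.664]
eef_pos [442.332 120.904 194.621]
tool_rot [-3.136 -0.     1.872]
force [-0.417  0.171  0.385]
width -0.108
gripper_force 0.0
+x [(-60, 0.0), (-40, 0.0), (-20, 0.0), (0, 0.0), (20, 0.0), (40, 0.0), (60, 0.0)]
-x [(-60, 0.5), (-40, 0.5), (-20, 0.5), (0, 0.5), (20, 0.5), (40, 0.5), (60, 0.5)]
+y [(-60, None), (-40, None), (-20, None), (0, None), (20, None), (40, None), (60, None)]
-y [(-60, 0.0), (-40, 0.0), (-20, 0.0), (0, -0.5), (20, -0.5), (40, 0.0), (60, 0.0)]
the job is handed in; nothing more can be done
None
```

The job is handed in at about 28 s on the robot's clock: both tools are in the box, one in each lane, and the lid is on, within about 1 mm of centre, with both ends solid at about 43 mm, which is fully home; the judge's result was not shown.

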